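# Hang the washed filter bowls to drain and slide the rack into the drip tray

## Task

The two washed air-filter bowls lying on the bench have to drain: hang both mouth down on the drying rack, the large bowl over the tall peg and the small one over the short peg, lowering each until its mouth stands on the rack rather than letting it drop. When both are on and let go, raise only the rack's front edge (the one with the hoop handle) over the near rim of the drip tray, and slide the loaded rack across that rim, without carrying it clear of the bench, until it stands flat on the tray's floor with both bowls still on their pegs. Leave the other things on the bench where they are.

Things in the scene. Friction and masses are not known exactly. Their poses are not given: they have to be found in the camera images.
- large_bowl: Large aluminium filter bowl lying on its side: tube 52 mm outside, 46 inside, 120 long, 0.17 kg, one end closed with an 8 mm brass nipple. Octagonal bands 56 across flats: last 14 mm at the mouth, and 10 to 22 mm from the closed end; grip the wall between. Origin on its axis, 70 mm from the mouth, 28 mm above the bench; +x along the axis out of the mouth: level, roughly away from the robot.
- small_bowl: Small aluminium filter bowl lying on its side: tube 44 mm outside, 38 inside, 88 long plus 8 mm nipple, 0.11 kg. Octagonal bands 48 across flats: last 14 mm at the mouth, and 8 to 18 mm from the closed end; grip the wall between. Origin on its axis, 44 mm from the mouth, 24 mm above the bench; +x along the axis out of the mouth: level, roughly away from the robot.
- large_bowl_mouth (a point): Centre of the large bowl's mouth, in the plane of the rim; axes as the bowl's.
- small_bowl_mouth (a point): Centre of the small bowl's mouth, in the plane of the rim; axes as the bowl's.
- rack: Loose drying rack by the drip tray: flat white plate 170 x 170 x 8 mm, smooth underside, two upright steel pegs near its rear edge, a steel hoop handle across its front edge; 0.45 kg. Ribs 4 mm high beside each peg carry a hung bowl's rim. Origin: centre of the underside; +x to the front edge (towards the tray, roughly the robot's right), +y roughly away from the robot, +z up.
- tall_peg (a point): Foot of the tall peg, on its axis at the height of the rib tops (12 mm above the rack's underside), which is where the mouth of a hung bowl rests; 40 mm behind the rack's centre and 45 mm to its +y side. The peg is 18 mm in diameter and its rounded tip stands 88 mm above this point.
- short_peg (a point): Foot of the short peg, on its axis at the height of the rib tops (12 mm above the rack's underside); 40 mm behind the rack's centre and 45 mm to its -y side. The peg is 16 mm in diameter and its rounded tip stands 51 mm above this point.
- rack_hoop (a point): Middle of the hoop handle's top bar: a round steel bar 10 mm in diameter, its straight part 90 mm long along the rack's y, 95 mm above the rack's underside and 13 mm behind its front edge. Held between the fingers from above it turns about its own axis as the front edge is raised.
- rack_front (a point): Middle of the lower front edge of the rack.
- rack_rear (a point): Middle of the lower rear edge of the rack.
- drip_tray: Flat stainless-steel drip tray fixed to the bench, 221 x 221 mm inside, with a rolled rim 15 mm high (8 mm thick) on all four sides and a floor 3 mm above the bench. Origin at its centre on the bench; +x points away from the rack, in the direction the rack is slid (roughly the robot's right); +y roughly away from the robot.
- tray_rim (a point): Middle of the top of the tray's near rim, the one facing the rack: 112 mm from the tray's centre on its -x side, 15 mm above the bench.
- spray_bottle: Bystander: clear spray bottle, 72 mm in diameter, 204 mm high. Origin under its centre.
- filter_element: Bystander: white pleated filter cartridge standing upright, 42 mm in diameter, 60 mm high. Origin under its centre.
- grease_jar: Bystander: grey jar with a black lid, 68 mm in diameter, 65 mm high. Origin under its centre.
- spanner: Bystander: spanner 190 mm long lying flat. Origin under its centre.
- brush: Bystander: cleaning brush 200 mm long lying flat. Origin under its centre.
- lock_ring: Bystander: aluminium bowl lock ring lying flat, 68 mm outside diameter, 14 mm high. Origin under its centre.
- parts_drawer: Bystander: small clear parts drawer 100 x 75 x 45 mm holding seal rings. Origin under its centre.
There are look-alikes about, which are no part of the job. Leave any green or orange look-alike of the large_bowl alone.

How it is judged:
On the way, in this order (a step that is already met when the one before it is completed fails the run):
1. both bowls stand mouth down on the rack over their own pegs, let go (angle between each of large_bowl, small_bowl's own x axis and vertical above 2.88 rad and distance between large_bowl_mouth and tall_peg below 0.02 m and contact force between the fingers and large_bowl below 0.2 N and linear speed of each of large_bowl, small_bowl below 0.05 m/s and distance between small_bowl_mouth and short_peg below 0.02 m and contact force between the fingers and small_bowl below 0.2 N and angle between rack's own z axis and vertical below 0.05 rad), for 0.2 s.
2. the rack's front edge has come over the tray's near rim while its rear edge is still down on the bench (x of rack_front in the frame of tray_rim above 0.008 m and height (world z) of rack_front above 0.012 m and height (world z) of rack_rear below 0.01 m), for 0.1 s.
At the end, for the whole second after the job is handed in: Rack flat (0.03 rad) and at rest on the tray floor, centre within 40 mm of the tray's along each tray axis, underside below 6 mm; large bowl mouth down over the tall peg, small over the short one, within 0.26 rad, each mouth's centre within 20 mm of its peg's foot; all let go (x of rack in the frame of drip_tray between -0.04 and 0.04 m and y of rack in the frame of drip_tray between -0.04 and 0.04 m and angle between rack's own z axis and vertical below 0.03 rad and height (world z) of rack below 0.006 m and linear speed of rack below 0.02 m/s and angle between each of large_bowl, small_bowl's own x axis and vertical above 2.88 rad and distance between large_bowl_mouth and tall_peg below 0.02 m and contact force between the fingers and large_bowl below 0.2 N and linear speed of each of large_bowl, small_bowl below 0.05 m/s and distance between small_bowl_mouth and short_peg below 0.02 m and contact force between the fingers and small_bowl below 0.2 N); the robot touches nothing.
It fails at once if the rack is carried: front and rear edges both more than 30 mm above the bench (height (world z) of each of rack_front, rack_rear above 0.03 m).
It fails at once if a bowl is dropped: it moves faster than 0.7 m/s while not held ((linear speed of large_bowl above 0.7 m/s and contact force between the fingers and large_bowl below 0.1 N) or (linear speed of small_bowl above 0.7 m/s and contact force between the fingers and small_bowl below 0.1 N)).
It fails at once if a bystander is moved by more than 30 mm (distance of any of spray_bottle, filter_element, grease_jar, spanner, brush, lock_ring, parts_drawer from where it was at the start of the episode above 0.03 m).
It also fails if it takes over 69 s, if anything falls off the work surface, if the arm or the gripper's body presses on something with over 40 N, if the wrist force passes 120 N, or if a joint passes its speed limit or range.

## Robot

A 6-joint arm with a two-finger parallel gripper is mounted at the origin on the work surface. World frame = base frame: x ahead of the robot, y to its left, z up, the work surface at z = 0. Lengths are in m, angles in rad, forces in N, time in s.
With the tool pointing down it reaches from about 0.35 to 0.85 m from the base axis. Payload 8.1 kg.
Tool frame: the origin (TCP) lies on the centre line of the jaws, within the pads' length; the fingertips stand 19 mm ahead of it and the grasp point (between the pads) is the TCP (robot.tips_ahead is the distance from the TCP to the fingertips, in m); y points along the fingers, z is the direction in which the jaws open and shut, and the axes are right-handed (so a half turn about y gives the same grasp; the last joint's range is limited). The gripper opens to 93 mm and grips with 3 to 60 N. Pads are 15 mm wide; open, the fingers measure 128 mm over their backs; the gripper's body (75 mm by 188 mm) begins 65 mm behind the grasp point.
Start: joints at [-1.412, 0.13, 1.488, -0, 1.523, -0.085], TCP at [0.145, -0.582, 0.238] pointing down, gripper open.
Joint ranges: [-2.96, 2.96], [-0.89, 2.26], [0.02, 2.5], [-1.34, 4.48], [0, 2.73], [-2.66, 2.66]. Speed limits (rad/s): [2.39, 2.39, 2.79, 3.14, 3.14, 3.14].

## Interface

Orientations are given as a rotation vector (axis times angle).
In Python, from plant import robot, imaging, models gives the robot as it stands.
- The arm moves only by the tool carry_out, never from a script. Its argument "motion" is one flat list of numbers, 7 for each row, row after row: the shift along the tool's x, y, z in m, then the turn, a rotation vector about the tool's x, y, z in degrees, then the opening, from -1 (shut) to 1 (fully open). A call has exactly 5 rows; each row shifts and turns the pose as measured when the row begins, along the tool's axes as they then stand; what a row does not reach is not made up. A row lasts 1/10 s, in which the tool goes at most 50 mm and 8.59 degrees, less where a joint would pass 70% of its speed; a pose out of reach is approached as far as the arm can. A call is refused whole if a number of a shift passes 0.05 or a number of a turn 8.59, either way. A call with a gripper value outside its range is refused whole. The fingers move at their own pace and stop on an object; "squeeze" is the grip in N (left out, the last holds). Time passes only in rows, so rows that do not move let the fingers close, or fill a call up. It gives the time, the measured TCP pose, the force and the opening at its end, in the units of the state.
- robot.read_state(): the state, without advancing time (a new reading comes with each control period).
- imaging.read_camera(name): name is "side" or "top"; returns the picture (420x560x3 uint8, blue, green, red); there is no depth.
- imaging.camera_model(name): a dict with "K" (3x3 intrinsics, pixels), "position" and "orientation" of the camera in the world. Camera axes: x right, y down, z forward; pixel columns grow to the right and rows downward; lengths in m; the calibration is good to about 2 mm. A picture is of the moment at which its call begins. camera_model takes no time and is no camera call.
- robot.close_job(): hands the job in, once; it reports no verdict.
Trained networks look in the newest picture that a camera, given by its name, has taken for a name from the list of things; names that differ only in an ending like _2 or _b are one class to them, and where a whole thing is asked for, a point or a joint stands for the part that bears it (a point fixed in the world has none). Each returns a list of dicts, best first, with "confidence" (0 to 1); they miss things now and then, are a little off and sometimes report something else, mostly with a low value. They report only what shows in the picture. A call takes as long as a camera call. They do not tell look-alikes from the thing itself.
- models.outline_of(camera, thing): "pixels" (420x560 bool, what is visible of it) and "pixel" ([column, row] in pixels, amid what is visible of it).
The state is a dict: "t": time; "q": joint angles; "dq": joint speeds; "joint_torque": joint torques, N m; "tool_pos": TCP position; "orientation": TCP orientation; "force": force on the tool from outside, world axes, zero at the start; "wrist_torque": the same for the moment, N m; "opening": finger opening in m.
Only numpy, scipy, OpenCV 4.12 (cv2) and the standard library are available. Lean on these libraries where they do the work, as an engineer would, in place of code of your own. Each camera call takes 0.05 s, during which the arm holds its last target.

## Working session

There is one attempt and no reset: what is moved stays moved. The work goes in short steps, Python scripts to look and compute and a tool call to move; the robot and the scene stay as the last step left them, time stands still between calls to the robot, and variables do not carry over. Pictures are saved under pics/ and viewed, and the job is handed in when it is done.

Besides the shell and the picture viewer there is one more tool, called after "Request:" as name(argument=value, ...), one argument or row to a line, values as JSON. carry_out: Moves the arm, as the interface text tells. Its arguments: {"type":"object","properties":{"motion":{"type":"array","items":{"type":"number"}},"squeeze":{"type":"number"}},"required":["motion"]}

```bash
ls; mkdir -p pics; python3 - <<'E'
from plant import robot, imaging, models
import cv2
print(robot.read_state())
for n in ("side","top"):
    im=imaging.read_camera(n); cv2.imwrite(f"pics/{n}0.png",im)
    print(n,imaging.camera_model(n))
E
```

```text
pics
{'t': 0.0, 'q': array([-1.41237831e+00,  1.31178078e-01,  1.48929428e+00, -1.11878891e-05,
        1.52299226e+00, -8.54180202e-02]), 'dq': array([-2.27765199e-03,  4.09659211e-04, -6.16451434e-04, -4.51656256e-05,
       -1.14471386e-03, -3.14305996e-04]), 'joint_torque': array([-1.27796618e-03, -5.59857130e+01, -4.91752195e+01,  7.68499472e-02,
        3.57962621e-02, -1.35132364e-04]), 'tool_pos': array([ 0.14477745, -0.5817112 ,  0.23656908]), 'orientation': array([-0.25639241,  2.0938429 , -2.0899012 ]), 'force': array([-0.23560895, -0.04937615,  0.59824727]), 'wrist_torque': array([ 0.03999231, -0.00854371, -0.03064068]), 'opening': 0.09290120615511278}
side {'K': array([[484.21135083,   0.        , 275.20478648],
       [  0.        , 484.21135083, 212.87658684],
       [  0.        ,   0.        ,   1.        ]]), 'position': array([0.34092782, 0.82481408, 1.12753967]), 'orientation': array([-0.25284915,  2.88587084, -1.03066351])}
top {'K': array([[509.18293957,   0.        , 273.31690329],
       [  0.        , 509.18293957, 222.80555428],
       [  0.        ,   0.        ,   1.        ]]), 'position': array([ 0.39706997, -0.01066025,  1.81874276]), 'orientation': array([-2.15891842,  2.20838297, -0.06243481])}
```

View pics/side0.png

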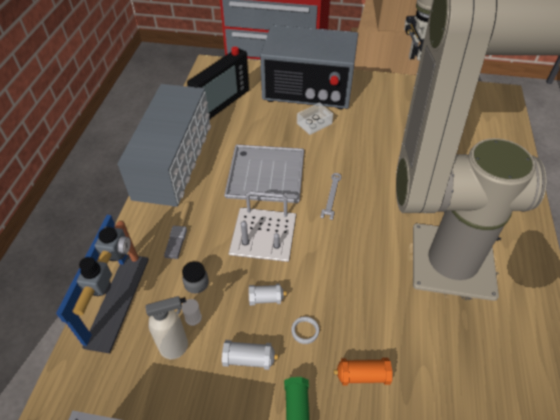

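View pics/top0.png

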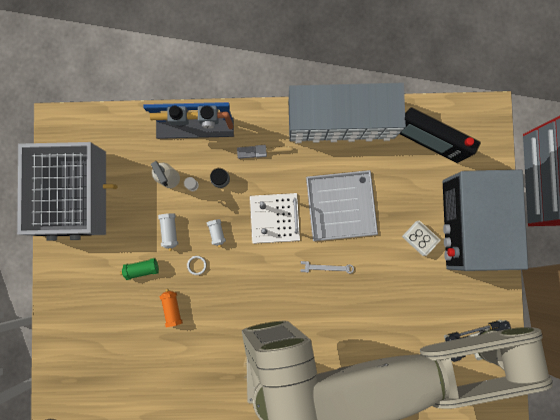

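The side view shows the rack at (263,233), tray (266,173), silver bowls at (249,354) large and (266,294) small. In the top view the silver large bowl is at (168,231), the small one at (216,232), the rack at (275,218) and the tray at (342,205). The green (140,269) and orange (171,308) bowls are the look-alikes.

```bash
cat > h.py <<'E'
import numpy as np, cv2
from scipy.spatial.transform import Rotation as R
from plant import robot, imaging, models
def cam(n):
    m=imaging.camera_model(n); return m["K"],np.array(m["position"]),R.from_rotvec(m["orientation"]).as_matrix()
def proj(n,P):
    K,p,r=cam(n); c=(np.atleast_2d(P)-p)@r; u=c@K.T; return u[:,:2]/u[:,2:]
def back(n,uv,z):
    K,p,r=cam(n); uv=np.atleast_2d(uv).astype(float)
    d=np.c_[uv,np.ones(len(uv))]@np.linalg.inv(K).T@r.T
    s=(z-p[2])/d[:,2]; return p+d*s[:,None]
E
python3 - <<'E'
from h import *
ims={n:imaging.read_camera(n) for n in("top","side")}
for n,im in ims.items():
    ov=im.copy()
    for i,th in enumerate(["large_bowl","small_bowl","rack","drip_tray","tall_peg","short_peg","rack_hoop"]):
        for r in models.outline_of(n,th)[:4]:
            m=r["pixels"].astype(np.uint8); 
            ys,xs=np.where(m); 
            print(n,th,round(r["confidence"],2),np.round(r["pixel"],1),m.sum(),cv2.minAreaRect(np.c_[xs,ys].astype(np.float32)), np.round(back(n,r["pixel"],0.026)[0],3))
            np.save(f"m_{n}_{th}_{round(r['confidence']*100)}.npy",m)
c=ims["top"][160:340,110:390]; cv2.imwrite("pics/t1.png",cv2.resize(c,None,fx=2.8,fy=2.8,interpolation=cv2.INTER_CUBIC))
c=ims["side"][130:400,160:420]; cv2.imwrite("pics/s1.png",cv2.resize(c,None,fx=2.2,fy=2.2,interpolation=cv2.INTER_CUBIC))
E
```

```text
top large_bowl 0.81 [171.3 312.1] 523 ((171.28868103027344, 307.53961181640625), (36.05912399291992, 16.463109970092773), 79.3803482055664) [0.211 0.367 0.026]
top large_bowl 0.77 [164.7 230.1] 559 ((168.16456604003906, 231.0359649658203), (36.32780075073242, 17.222856521606445), 83.8844985961914) [0.498 0.388 0.026]
top large_bowl 0.73 [141.3 269.8] 501 ((139.85020446777344, 268.2210998535156), (15.48548698425293, 36.86301040649414), 79.11447143554688) [0.36  0.471 0.026]
top small_bowl 0.56 [217.2 233.4] 338 ((215.7063751220703, 232.66949462890625), (28.095294952392578, 14.482110977172852), 79.99201965332031) [0.482 0.202 0.026]
top rack 0.67 [275.4 218.1] 2262 ((274.4215393066406, 217.58770751953125), (47.59327697753906, 47.59327697753906), 86.8201675415039) [ 0.532 -0.004  0.026]
top rack 0.2 [168.1 228.3] 526 ((168.147216796875, 231.0609130859375), (36.05100631713867, 16.244327545166016), 85.91438293457031) [0.504 0.376 0.026]
top drip_tray 0.66 [342.  203.2] 4209 ((341.7079162597656, 205.07920837402344), (64.97592163085938, 65.67245483398438), 84.2894058227539) [ 0.579 -0.241  
[... 1807 characters left out ...]
 3701 ((264.096435546875, 172.64974975585938), (75.37937927246094, 54.432743072509766), 4.085616588592529) [ 0.565 -0.222  0.026]
side tall_peg 0.75 [267.  232.5] 3128 ((263.28350830078125, 224.85882568359375), (61.272945404052734, 66.8857421875), 7.907162666320801) [0.519 0.012 0.026]
side short_peg 0.94 [263.2 234.1] 3106 ((263.38995361328125, 224.76998901367188), (60.66976547241211, 67.03372192382812), 8.130102157592773) [0.528 0.02  0.026]
side rack_hoop 0.89 [264.9 230.8] 3038 ((263.47998046875, 224.63999938964844), (61.09402847290039, 67.59941101074219), 8.130102157592773) [0.526 0.008 0.026]
side rack_hoop 0.29 [196.8 277.3] 710 ((195.0, 276.5), (31.0, 26.0), 90.0) [0.675 0.191 0.026]
```

View pics/t1.png

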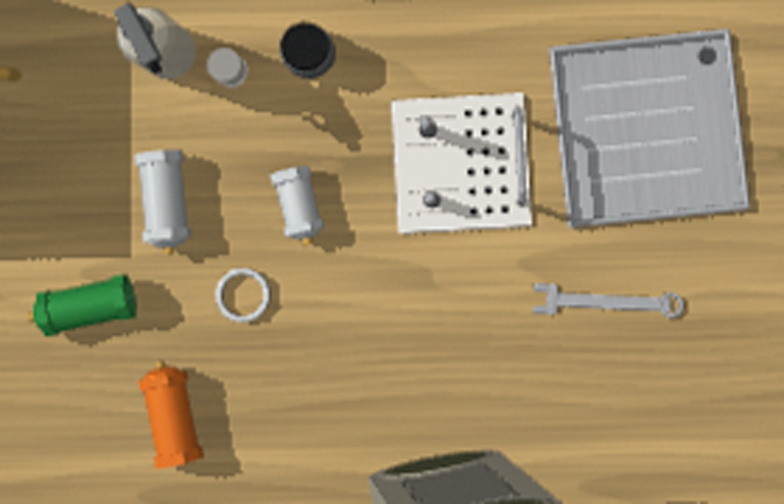

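View pics/s1.png

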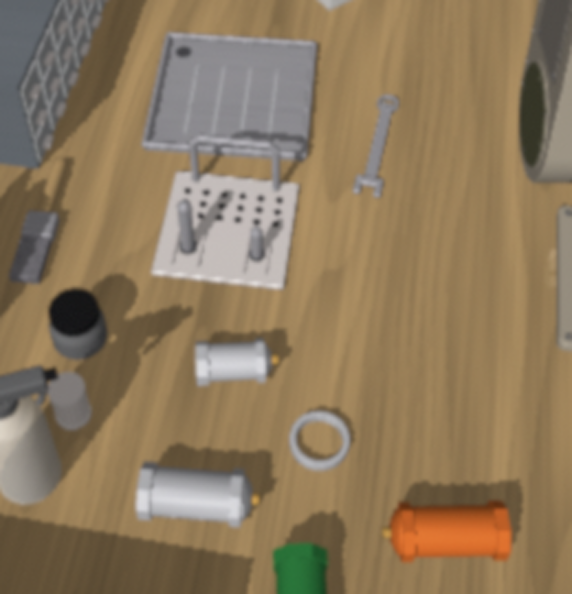

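```bash
cat > fit.py <<'E'
from h import *
from scipy.optimize import minimize
S=4
def cyl(L0,L1,r,n=24):
    a=np.linspace(0,2*np.pi,n,endpoint=False)
    return np.vstack([np.c_[np.full(n,L),r*np.cos(a),r*np.sin(a)] for L in (L0,L1)])
def octo(L0,L1,af):
    r=af/2/np.cos(np.pi/8); a=np.pi/8+np.arange(8)*np.pi/4
    return np.vstack([np.c_[np.full(8,L),r*np.cos(a),r*np.sin(a)] for L in (L0,L1)])
def box(x0,x1,y0,y1,z0,z1):
    return np.array([[x,y,z] for x in(x0,x1) for y in(y0,y1) for z in(z0,z1)])
LB=[(octo(.056,.070,.056),),(octo(-.040,-.028,.056),),(cyl(-.05,.07,.052),)]
def parts(th):
    if th=="large_bowl": return [octo(.056,.070,.056),octo(-.040,-.028,.056),cyl(-.05,.07,.026),cyl(-.058,-.05,.004)],.028
    if th=="small_bowl": return [octo(.030,.044,.048),octo(-.036,-.026,.048),cyl(-.044,.044,.022),cyl(-.052,-.044,.004)],.024
    if th=="rack":
        bar=cyl(-.045,.045,.005)[:,[1,0,2]]+[.072,0,.095]
        legs=[np.vstack([cyl(0,.09,.005)[:,[1,2,0]]])+[.072,s*.05,.005] for s in(-1,1)]
        pt=cyl(.008,.100,.009)[:,[1,2,0]]+[-.04,.045,0]; ps=cyl(.008,.063,.008)[:,[1,2,0]]+[-.04,-.045,0]
        return [box(-.085,.085,-.085,.085,0,.008),bar,*legs,pt,ps],0
    if th=="drip_tray": return [box(-.1185,.1185,-.1185,.1185,0,.015)],0
def render(n,th,p,z=None):
    ps,z0=parts(th); c,s=np.cos(p[2]),np.sin(p[2]); Rz=np.array([[c,-s,0],[s,c,0],[0,0,1]])
    m=np.zeros((420*S,560*S),np.uint8)
    for q in ps:
        uv=proj(n,q@Rz.T+[p[0],p[1],z0 if z is None else z])
        h=cv2.convexHull(((uv+.5)*S*16).astype(np.int32))
        cv2.fillConvexPoly(m,h,1,shift=4)
    return m
def fit(th,masks,p0,views=None):
    big={n:cv2.resize(m.astype(np.uint8),None,fx=S,fy=S,interpolation=cv2.INTER_NEAREST) for n,m in masks.items()}
    def cost(p):
        return sum(1-(lambda a,b:np.sum(a&b)/np.sum(a|b))(render(n,th,p),big[n]) for n in big)
    sim=np.array([p0]+[np.array(p0)+d for d in ([.01,0,0],[0,.01,0],[0,0,.1])])
    r=minimize(cost,p0,method="Nelder-Mead",options=dict(initial_simplex=sim,xatol=2e-4,fatol=1e-4,maxiter=150))
    return r.x,r.fun
def pick(n,th,near):
    rs=models.outline_of(n,th)
    rs=[r for r in rs if np.hypot(*(np.array(r["pixel"])-near))<25]
    return rs[0]["pixels"] if rs else None
E
cat > run1.py <<'E'
from fit import *
ims={n:imaging.read_camera(n) for n in("top","side")}
near={"large_bowl":dict(top=(168,231),side=(249,354)),"small_bowl":dict(top=(216,232),side=(266,294)),"rack":dict(top=(275,218),side=(263,230)),"drip_tray":dict(top=(342,205),side=(266,173))}
p0={"large_bowl":(.495,.375,-.05),"small_bowl":(.485,.21,.15),"rack":(.53,.0,-1.5),"drip_tray":(.57,-.23,-1.5)}
ov={n:cv2.resize(i,None,fx=4,fy=4) for n,i in ims.items()}
for th in p0:
    ms={n:pick(n,th,near[th][n]) for n in ims}
    ms={n:m for n,m in ms.items() if m is not None}
    p,f=fit(th,ms,p0[th]); print(th,"both",np.round(p,4),round(f,3))
    for n in ms:
        q,g=fit(th,{n:ms[n]},p0[th]); print("   ",n,np.round(q,4),round(g,3))
    for n in ims:
        c,_=cv2.findContours(render(n,th,p),cv2.RETR_LIST,cv2.CHAIN_APPROX_NONE); cv2.drawContours(ov[n],c,-1,(0,0,255),1)
cv2.imwrite("pics/ovt.png",cv2.resize(ov["top"][680:1080,560:1560],(800,320)))
cv2.imwrite("pics/ovs.png",cv2.resize(ov["side"][520:1560,800:1400],(346,600)))
cv2.imwrite("pics/ovt2.png",ov["top"][720:1020,600:1240])
E
python3 run1.py
```

```text
large_bowl both [0.4855 0.374  0.097 ] 0.15
    top [0.4866 0.3746 0.1067] 0.079
    side [0.4849 0.3734 0.0956] 0.06
small_bowl both [0.4871 0.2047 0.2255] 0.221
    top [0.488  0.204  0.2049] 0.086
    side [0.4848 0.2054 0.2497] 0.109
rack both [ 5.3480e-01 -7.0000e-04 -1.5329e+00] 0.098
    top [ 5.3580e-01 -3.0000e-04 -1.5377e+00] 0.025
    side [ 5.3320e-01 -9.0000e-04 -1.5385e+00] 0.065
drip_tray both [ 0.5746 -0.243  -1.4885] 0.147
    top [ 0.5751 -0.2422 -1.4917] 0.04
    side [ 0.5736 -0.2446 -1.4909] 0.104
```

View pics/ovt.png

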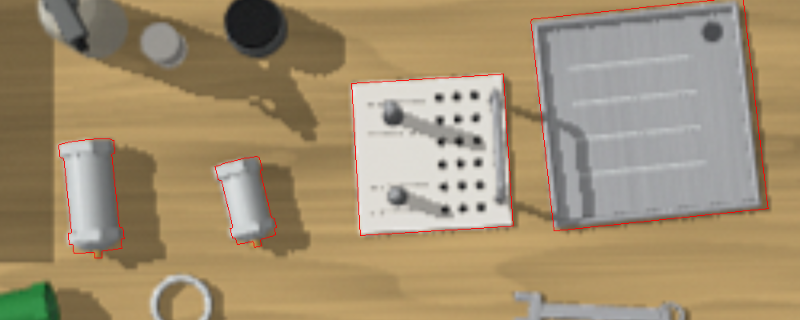

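View pics/ovs.png

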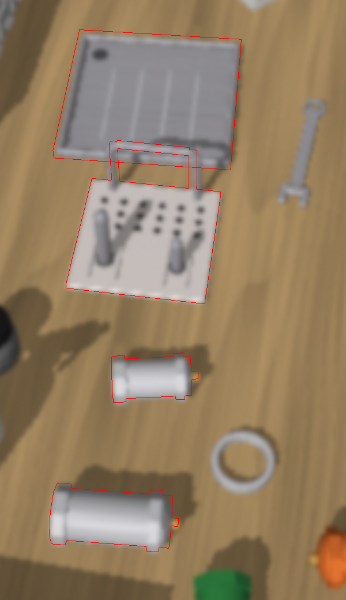

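View pics/ovt2.png

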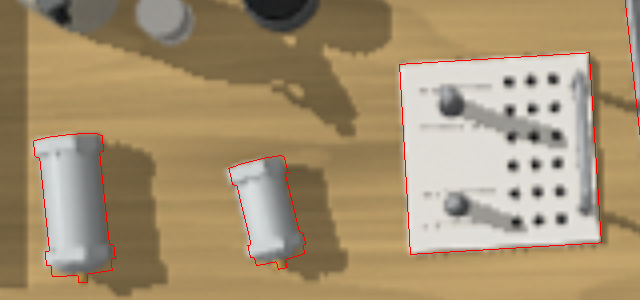

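```bash
python3 - <<'E'
from h import *
s=robot.read_state(); M=R.from_rotvec(s["orientation"]).as_matrix(); print(s['t'],M.round(3)); q1=s["q"][0]; print(np.cos(q1),np.sin(q1))
E
```

```text
1.4 [[-0.97   0.     0.241]
 [-0.241 -0.    -0.97 ]
 [-0.    -1.     0.   ]]
0.15777055534094525 -0.9874757981173056
```

```bash
cat > plan.py <<'E'
from h import *
def Rt(d,jaw):
    y=np.array(d,float);y/=np.linalg.norm(y);z=np.array(jaw,float);z-=z@y*y;z/=np.linalg.norm(z);return np.c_[np.cross(y,z),y,z]
def pose():
    s=robot.read_state(); return np.array(s["tool_pos"]),R.from_rotvec(s["orientation"]).as_matrix(),s
def plan(way,vmax=.048,wmax=8.4,start=None,out=True):
    """way: list of (pos,Rmat or None)"""
    if start is None: p,M,_=pose()
    else: p,M=start
    rows=[]
    for P,T in way:
        if T is None:T=M
        P=np.array(P,float)
        rv=R.from_matrix(M.T@T).magnitude()*180/np.pi
        n=max(1,int(np.ceil(max(np.abs(np.linalg.norm(P-p)/vmax),rv/wmax))))
        for k in range(n):
            f=1/(n-k)
            w=R.from_matrix(M.T@T).as_rotvec(degrees=True)*f
            dt=M.T@(P-p)*f
            dt=np.round(dt,3 if f<1 else 4); w=np.round(w,1)
            rows.append(list(dt)+list(w))
            p=p+M@dt; M=M@R.from_rotvec(w,degrees=True).as_matrix()
    if out:
        for i,r in enumerate(rows): print(", ".join("%g"%(v+0) for v in r),"," if (i+1)%5 else " <<")
    return rows,p,M
E
python3 - <<'E'
from plan import *
ps=.097
d=[np.cos(ps),np.sin(ps),-1]; jaw=[np.sin(ps),-np.cos(ps),0]
T=Rt(d,jaw); Td=Rt([0,0,-1],jaw)
plan([((.47,-.33,.29),None),((.52,.0,.29),Td),((.45,.35,.26),Td)])
E
```

```text
-0.042, -0.006, -0.018, 0, 0, 0 ,
-0.042, -0.006, -0.019, 0, 0, 0 ,
-0.042, -0.006, -0.018, 0, 0, 0 ,
-0.042, -0.006, -0.019, 0, 0, 0 ,
-0.042, -0.006, -0.018, 0, 0, 0  <<
-0.042, -0.006, -0.019, 0, 0, 0 ,
-0.041, -0.005, -0.018, 0, 0, 0 ,
-0.042, -0.006, -0.019, 0, 0, 0 ,
-0.0414, -0.0054, -0.0183, 0, 0, 0 ,
-0.018, 0, -0.044, 0, 1.2, 0  <<
-0.017, 0, -0.044, 0, 1.2, 0 ,
-0.017, 0, -0.045, 0, 1.2, 0 ,
-0.016, 0, -0.045, 0, 1.2, 0 ,
-0.014, 0, -0.045, 0, 1.2, 0 ,
-0.014, 0, -0.046, 0, 1.2, 0  <<
-0.0124, 0, -0.0464, 0, 1.2, 0 ,
0.004, 0.004, -0.044, 0, 0, 0 ,
0.005, 0.004, -0.044, 0, 0, 0 ,
0.004, 0.004, -0.045, 0, 0, 0 ,
0.005, 0.004, -0.044, 0, 0, 0  <<
0.004, 0.004, -0.045, 0, 0, 0 ,
0.005, 0.003, -0.044, 0, 0, 0 ,
0.004, 0.004, -0.045, 0, 0, 0 ,
0.0047, 0.003, -0.0441, 0, 0, 0 ,
```

Request:
carry_out(
  motion=[-0.042, -0.006, -0.018, 0, 0, 0, 1, -0.042, -0.006, -0.019, 0, 0, 0, 1, -0.042, -0.006, -0.018, 0, 0, 0, 1, -0.042, -0.006, -0.019, 0, 0, 0, 1, -0.042, -0.006, -0.018, 0, 0, 0, 1],
)

```text
t: 1.9
tool_pos: [0.3269, -0.4412, 0.2667]
orientation: [-0.247, 2.1, -2.097]
force: [0.6, -0.1, -0.3]
opening: 0.093
```

Request:
carry_out(
  motion=[-0.042, -0.006, -0.018, 0, 0, 0, 1, -0.042, -0.006, -0.019, 0, 0, 0, 1, -0.042, -0.006, -0.018, 0, 0, 0, 1, -0.042, -0.006, -0.019, 0, 0, 0, 1, -0.018, 0, -0.044, 0, 1.2, 0, 1],
)

```text
t: 2.4
tool_pos: [0.4885, -0.2773, 0.2921]
orientation: [-0.224, 2.109, -2.111]
force: [0.2, 0.3, 0.2]
opening: 0.093
```

Request:
carry_out(
  motion=[-0.017, 0, -0.045, 0, 1.2, 0, 1, -0.017, 0, -0.045, 0, 1.2, 0, 1, -0.015, 0, -0.045, 0, 1.2, 0, 1, -0.014, 0, -0.045, 0, 1.2, 0, 1, -0.014, 0, -0.046, 0, 1.2, 0, 1],
)

```text
t: 2.9
tool_pos: [0.5278, -0.0321, 0.2921]
orientation: [-0.109, 2.167, -2.169]
force: [0.2, -0.4, 0.1]
opening: 0.0928
```

```bash
python3 - <<'E'
from plan import *
print(pose()); s=pose()[2]
import json
E
```

```text
(array([ 0.52781952, -0.03209572,  0.29208346]), array([[-9.94789069e-01,  1.50628712e-03,  1.01943313e-01],
       [-1.01944580e-01, -7.88932433e-04, -9.94789767e-01],
       [-1.41801263e-03, -9.99998554e-01,  9.38379167e-04]]), {'t': 2.9, 'q': array([-1.57339367e-01, -8.11983091e-02,  1.60483664e+00, -5.43729567e-04,
        1.61634301e+00,  1.31131034e+00]), 'dq': array([ 9.53983553e-01,  8.20086039e-02, -7.92543682e-02,  9.18403625e-04,
       -1.07109842e-02,  1.16331961e+00]), 'joint_torque': array([-5.88976979e+00, -4.76115131e+01, -4.86330986e+01,  2.58270605e-02,
        4.02252981e-01, -2.50613406e+00]), 'tool_pos': array([ 0.52781952, -0.03209572,  0.29208346]), 'orientation': array([-0.10922114,  2.16734539, -2.16922294]), 'force': array([ 0.19275317, -0.44680105,  0.07785307]), 'wrist_torque': array([-0.02243538,  0.00396473,  0.01101492]), 'opening': 0.09281226760934921})
```

```bash
cat > g.py <<'E'
from plan import *
ps=.100
d=np.array([np.cos(ps),np.sin(ps),-1])/2**.5; jaw=[np.sin(ps),-np.cos(ps),0]
T=Rt(d,jaw); G=np.array([.4855,.374,.028])+.012*np.array([np.cos(ps),np.sin(ps),0])
E
python3 - <<'E'
from g import *
print(G,G-d*.13)
plan([((.45,.2,.28),None),(G-d*.13+[0,0,.02],T)])
E
```

```text
[0.49744005 0.375198   0.028     ] [0.4059754  0.36602093 0.11992388]
0.009, 0.002, -0.04, 0, 0, 0 ,
0.009, 0.002, -0.04, 0, 0, 0 ,
0.009, 0.002, -0.04, 0, 0, 0 ,
0.009, 0.002, -0.04, 0, 0, 0 ,
0.009, 0.002, -0.039, 0, 0, 0  <<
0.0088, 0.0018, -0.0398, 0, 0, 0 ,
0.005, 0.023, -0.028, 0, 0, 7.5 ,
0.007, 0.023, -0.028, 0, 0, 7.5 ,
0.01, 0.021, -0.028, 0, 0, 7.5 ,
0.013, 0.02, -0.029, 0, 0, 7.5  <<
0.016, 0.018, -0.028, 0, 0.1, 7.5 ,
0.0179, 0.0156, -0.0288, 0, 0, 7.4 ,
```

Request:
carry_out(
  motion=[0.009, 0.002, -0.04, 0, 0, 0, 1, 0.009, 0.002, -0.04, 0, 0, 0, 1, 0.009, 0.002, -0.04, 0, 0, 0, 1, 0.009, 0.002, -0.04, 0, 0, 0, 1, 0.009, 0.002, -0.04, 0, 0, 0, 1],
)

```text
t: 3.4
tool_pos: [0.4608, 0.1716, 0.2822]
orientation: [-0.107, 2.167, -2.167]
force: [-0.1, 0.1, -0.5]
opening: 0.0928
```

Request:
carry_out(
  motion=[0.009, 0.002, -0.04, 0, 0, 0, 1, 0.005, 0.023, -0.028, 0, 0, 7.5, 1, 0.007, 0.023, -0.028, 0, 0, 7.5, 1, 0.01, 0.021, -0.028, 0, 0, 7.5, 1, 0.013, 0.02, -0.028, 0, 0, 7.5, 1],
)

```text
t: 3.9
tool_pos: [0.4211, 0.3304, 0.191]
orientation: [0.432, 1.911, -1.834]
force: [0.4, -0.5, -0.6]
opening: 0.0929
```

```bash
python3 - <<'E'
from g import *
p,M,s=pose(); print(p,M.round(3),s["q"].round(3))
plan([(G-d*.12,T),(G-d*.05,T),(G,T)])
im=imaging.read_camera("top"); cv2.imwrite("pics/t2.png",im[140:360,60:400])
E
```

```text
[0.42109074 0.33038137 0.19100019] [[-0.848  0.52   0.106]
 [-0.084  0.065 -0.994]
 [-0.523 -0.852 -0.011]] [ 0.785 -0.42   2.169 -0.398  0.979  2.408]
0.022, 0.032, -0.018, 0.4, -0.1, 6.7 ,
0.0263, 0.0297, -0.0184, 0.3, 0, 6.7 ,
0, 0.035, 0, 0, 0, 0 ,
0, 0.035, 0, 0, 0, 0 ,
0, 0.025, 0, 0, 0, 0  <<
-0.0001, 0.025, 0, 0, 0, 0 ,
```

View pics/t2.png

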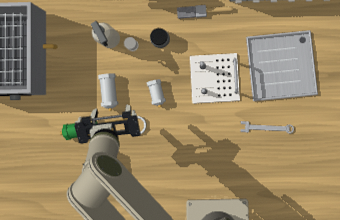

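```bash
cat > kin.py <<'E'
from plan import *
from scipy.optimize import least_squares
D=[([-1.41237831,.131178,1.489294,0,1.522992,-.085418],[.14477745,-.5817112,.23656908]),
([-.157339,-.0811983,1.604837,-.00054,1.616343,1.31131],[.52781952,-.03209572,.29208346])]
LIM=np.array([[-2.96,2.96],[-.89,2.26],[.02,2.5],[-1.34,4.48],[0,2.73],[-2.66,2.66]])
def fk(q,P):
    r0,h,a,b,c,lat,eb=P
    A=R.from_euler("z",q[0])*R.from_euler("y",q[1]); p=R.from_euler("z",q[0]).apply([r0,lat,h])
    p=p+A.apply([0,0,a]); B=A*R.from_euler("y",q[2]); p=p+B.apply([eb,0,b])
    F=B*R.from_euler("z",q[3])*R.from_euler("y",q[4])*R.from_euler("z",q[5])
    p=p+F.apply([0,0,c]); m=F.as_matrix()
    return p,np.c_[-m[:,1],m[:,2],-m[:,0]]
def ik(p,T,P,q0):
    def e(q):
        x,M=fk(q,P); return np.r_[(x-p)*5,R.from_matrix(M.T@T).as_rotvec()]
    return least_squares(e,np.clip(q0,LIM[:,0]+.01,LIM[:,1]-.01),bounds=(LIM[:,0],LIM[:,1]))
try: P=np.load("P.npy")
except Exception: P=None
E
python3 - <<'E'
import kin; from kin import *
p,M,s=pose(); D.append((s["q"],p))
def f(P): return np.concatenate([fk(q,P)[0]-x for q,x in D]+[.02*(np.array(P)-[0,.3,.45,.5,.25,.05,0])])
r=least_squares(f,[0,.3,.45,.5,.25,.05,0]); P=r.x; print(P.round(4)); print([(fk(q,P)[0]-x).round(4) for q,x in D]); print(fk(s["q"],P)[1].round(3),M.round(3))
np.save("P.npy",P)
from g import *
for n,(pp,TT) in dict(pre=(G-d*.12,T),grasp=(G,T)).items():
    k=ik(pp,TT,P,s["q"]); print(n,k.x.round(3),k.cost)
E
```

```text
[0.0018 0.3128 0.3698 0.5516 0.3575 0.0511 0.058 ]
[array([-0.0001, -0.0003,  0.0001]), array([-0.0003, -0.0001, -0.0001]), array([-0.0001,  0.0002,  0.0001])]
[[-0.849  0.517  0.107]
 [-0.086  0.063 -0.994]
 [-0.521 -0.853 -0.009]] [[-0.849  0.517  0.107]
 [-0.086  0.063 -0.994]
 [-0.521 -0.853 -0.009]]
pre [ 0.871 -0.341  2.311 -0.64   0.697  2.66 ] 0.010145948301188857
grasp [ 0.717  0.026  2.157 -0.691  0.458  2.66 ] 0.014526350976229233
```

Request:
carry_out(
  motion=[0, 0, 0, 0, -8.5, 0, 1, 0, 0, 0, 0, -8.5, 0, 1, 0, 0, 0, 0, -8.5, 0, 1, 0, 0, 0, 0, -8.5, 0, 1, 0, 0, 0, 0, -8.5, 0, 1],
)

```text
t: 4.45
tool_pos: [0.4056, 0.3331, 0.1735]
orientation: [-0.256, 1.383, -1.662]
force: [-0.5, 1.2, 0.6]
opening: 0.0931
```

Request:
carry_out(
  motion=[0, 0, 0, 0, -8.5, 0, 1, 0, 0, 0, 0, -8.5, 0, 1, 0, 0, 0, 0, -8.5, 0, 1, 0, 0, 0, 0, -8.5, 0, 1, 0, 0, 0, 0, -8.5, 0, 1],
)

```text
t: 4.95
tool_pos: [0.4055, 0.3322, 0.1741]
orientation: [-0.79, 0.81, -1.35]
force: [0.3, 0.7, -0.6]
opening: 0.0927
```

Request:
carry_out(
  motion=[0, 0, 0, 0, -8.5, 0, 1, 0, 0, 0, 0, -8.5, 0, 1, 0, 0, 0, 0, -8.5, 0, 1, 0, 0, 0, 0, -8.5, 0, 1, 0, 0, 0, 0, -8.5, 0, 1],
)

```text
t: 5.45
tool_pos: [0.4058, 0.3313, 0.1749]
orientation: [-1.192, 0.217, -0.934]
force: [0.5, 0.0, -0.6]
opening: 0.0927
```

Request:
carry_out(
  motion=[0, 0, 0, 0, -8.5, 0, 1, 0, 0, 0, 0, -8.5, 0, 1, 0, 0, 0, 0, -8.5, 0, 1, 0, 0, 0, 0, -8.5, 0, 1, 0, 0, 0, 0, -8.5, 0, 1],
)

```text
t: 5.95
tool_pos: [0.4059, 0.3302, 0.1756]
orientation: [-1.461, -0.382, -0.433]
force: [0.2, 0.1, 0.5]
opening: 0.093
```

```bash
sed -i 's/jaw=.*/jaw=[-np.sin(ps),np.cos(ps),0]/' g.py; python3 - <<'E'
from g import *
from kin import *
p,M,s=pose(); print(p,M.round(3),s["q"].round(3))
plan([(G-d*.12,T),(G-d*.05,T),(G,T)])
# check flips/placing
for n,(pp,TT) in dict(pre=(G-d*.12,T),grasp=(G,T)).items():
    k=ik(pp,TT,P,s["q"]); print(n,k.x.round(3),k.cost)
tp=np.array([.5785,.0409,0])
for z in(.1,.25):
  for el in(45,):
    az=np.arctan2(tp[1],tp[0])
    TT=Rt([np.cos(az),np.sin(az),-1],[np.sin(az),-np.cos(az),0])
    k=ik(tp+[0,0,z],TT,P,[0,0,1.5,0,1,1.5]); print(z,k.x.round(3),k.cost)
    k=ik(np.array([.4886,.0377,z]),TT,P,[0,0,1.5,0,1,1.5]); print(z,k.x.round(3),k.cost)
E
```

```text
[0.40593871 0.33021797 0.17561173] [[ 0.865  0.501  0.013]
 [-0.049  0.059  0.997]
 [ 0.499 -0.863  0.076]] [ 0.805 -0.42   2.191 -0.395  0.985 -0.576]
-0.014, 0.03, 0.016, 0.3, -3.9, -7.3 ,
-0.0156, 0.0281, 0.0166, 0.2, -3.9, -7.4 ,
0, 0.035, 0, 0, 0, 0 ,
0, 0.035, 0, 0, 0, 0 ,
0, 0.025, 0, 0, 0, 0  <<
0, 0.025, 0, 0, 0, 0 ,
pre [ 0.993 -0.246  2.296 -0.916  0.768 -0.097] 7.088868868291073e-21
grasp [ 0.839  0.104  2.167 -1.166  0.544  0.108] 3.29604090804562e-21
0.1 [-0.086 -0.403  2.441  0.335  0.342  1.142] 1.0384347476620776e-27
0.1 [-0.087 -0.632  2.5    0.148  0.657  1.326] 0.016787068056379542
0.25 [-0.086 -0.648  2.304  0.17   0.713  1.331] 1.3618831461709607e-29
0.25 [-0.103 -0.89   2.396  0.135  0.949  1.359] 0.005969398204617425
```

```bash
cat > scan.py <<'E'
from kin import *
def pick(pos,ps,al,sg):
    d=[np.cos(ps)*np.sin(al),np.sin(ps)*np.sin(al),-np.cos(al)]
    return Rt(d,[-sg*np.sin(ps),sg*np.cos(ps),0])
def place(Tp,ps,phi,al):
    mt=Tp.T@[np.cos(ps),np.sin(ps),0]; be=np.pi/2-al
    d=[np.cos(phi)*np.sin(be),np.sin(phi)*np.sin(be),-np.cos(be)]
    for s in(1,-1):
        T=Rt(d,[-s*np.sin(phi),s*np.cos(phi),0])
        if (T@mt)[2]<-.99: return T
def sol(p,T):
    best=None
    for q0 in ([0,0,1.8,0,1,0],[0,0,1.8,-1,1,1],[0,0,1.8,1,1,-1],[0,-.3,2,0,1,1.5],[0,-.3,2,0,1,-1.5],[0,-.3,2,3,1,0],[.7,0,2,-1,.7,0]):
        k=ik(np.array(p),T,P,np.array(q0,float))
        if k.cost<1e-8:
            m=np.min(np.minimum(k.x-LIM[:,0],LIM[:,1]-k.x))
            if best is None or m>best[0]: best=(m,k.x)
    return best
E
python3 - <<'E'
from scan import *
for nm,c,z0,ps,pg,zp in (("L",(.4975,.375),.028,.1,(.5785,.0409),.094),("S",(.487,.2047),.024,.225,(.4886,.0377),.056)):
  for al in np.radians([45,55,65]):
   for sg in(1,-1):
    T=pick(c,ps,al,sg); a=sol([*c,z0],T); b=sol(np.r_[c,z0]-.12*T[:,1],T)
    print(nm,round(np.degrees(al)),sg,"pick",a and (a[0].round(2),a[1].round(2)),"pre",b and b[0].round(2))
    if not a: continue
    for phi in np.radians(range(0,360,45)):
        Tf=place(T,ps,phi,al); lo=sol([*pg,zp],Tf); hi=sol([*pg,zp+.1],Tf)
        if lo and hi: print("   phi",round(np.degrees(phi)),lo[0].round(2),hi[0].round(2),lo[1].round(2),hi[1].round(2))
E
```

```text
L 45 1 pick (np.float64(0.17), array([ 0.84,  0.1 ,  2.17, -1.17,  0.54,  0.11])) pre 0.2
   phi 0 0.06 0.13 [-0.03 -0.38  2.44  0.08  0.3   1.48] [-0.03 -0.58  2.37  0.04  0.57  1.51]
   phi 45 0.32 0.37 [-0.45 -0.06  2.18  0.94  0.97 -0.21] [-0.45 -0.24  2.13  0.84  1.12  0.  ]
   phi 90 0.87 0.91 [-0.43  0.41  1.63  0.7   1.51 -0.63] [-0.43  0.28  1.59  0.7   1.64 -0.52]
   phi 135 0.8 0.66 [-0.25  0.78  1.11  0.4   1.93 -1.02] [-0.25  0.68  1.06  0.42  2.07 -0.96]
   phi 180 0.59 0.46 [-0.01  0.96  0.83 -0.01  2.14 -1.58] [-0.01  0.88  0.78 -0.01  2.27 -1.59]
   phi 225 0.5 0.44 [ 0.22  0.83  1.03 -0.42  1.95 -2.16] [ 0.22  0.74  0.98 -0.45  2.08 -2.22]
L 45 -1 pick None pre None
L 55 1 pick None pre 0.05
L 55 -1 pick None pre None
L 65 1 pick (np.float64(0.1), array([0.97, 0.31, 2.23, 4.38, 0.82, 0.93])) pre None
   phi 0 0.37 0.46 [-0.02 -0.18  2.13  0.01  0.75  1.54] [-0.02 -0.3   2.04  0.01  0.97  1.54]
   phi 45 0.49 0.58 [-0.25 -0.04  2.01  0.45  0.99  0.33] [-0.25 -0.16  1.92  0.4   1.18  0.42]
   phi 90 0.81 0.89 [-0.28  0.25  1.69  0.43  1.35 -0.4 ] [-0.28  0.15  1.61  0
[... 435 characters left out ...]
  0.01  0.75 -1.6 ] [-0.02 -0.3   2.04  0.01  0.97 -1.6 ]
   phi 135 0.5 0.46 [-0.17  0.5   1.38  0.25  1.63  2.16] [-0.17  0.41  1.3   0.25  1.79  2.2 ]
   phi 180 0.99 0.83 [-0.01  0.6   1.23 -0.01  1.74  1.56] [-0.01  0.52  1.15 -0.01  1.9   1.56]
   phi 225 1.08 0.94 [ 0.14  0.53  1.34 -0.26  1.63  0.96] [ 0.14  0.44  1.26 -0.26  1.79  0.91]
   phi 270 0.87 0.92 [ 0.24  0.3   1.63 -0.44  1.34  0.36] [ 0.24  0.2   1.55 -0.42  1.5   0.29]
   phi 315 0.54 0.63 [ 0.2   0.01  1.96 -0.44  0.97 -0.37] [ 0.2  -0.11  1.87 -0.39  1.16 -0.47]
S 45 1 pick None pre None
S 45 -1 pick None pre None
S 55 1 pick None pre None
S 55 -1 pick None pre None
S 65 1 pick None pre None
S 65 -1 pick None pre None
```

```bash
python3 - <<'E'
from scan import *
p,M,s=pose(); print(M[:,2].round(2))
for nm,c,z0,ps,pg,zp in (("S",(.487,.2047),.024,.225,(.4886,.0377),.056),):
  for al in np.radians([0,10,20,30]):
   for sg in(1,-1):
    T=pick(c,ps,al,sg); a=sol([*c,z0],T); b=sol(np.r_[c,z0]-.12*T[:,1],T)
    print(nm,round(np.degrees(al)),sg,"pick",a and (a[0].round(2),a[1].round(2)),"pre",b and b[0].round(2))
    if not a: continue
    for phi in np.radians(range(180,330,15)):
        Tf=place(T,ps,phi,al); lo=sol([*pg,zp],Tf); hi=sol([*pg,zp+.1],Tf)
        if lo and hi: print("   phi",round(np.degrees(phi)),lo[0].round(2),hi[0].round(2),lo[1].round(2),hi[1].round(2))
E
```

```text
[0.01 1.   0.08]
S 0 1 pick (np.float64(0.62), array([ 0.3 ,  0.15,  1.88, -0.  ,  1.11, -1.49])) pre 0.7
   phi 195 0.06 0.01 [ 0.09  1.48  0.54 -0.37  2.67 -1.91] [ 0.09  1.27  0.69 -0.42  2.72 -1.95]
   phi 210 0.17 0.12 [ 0.2   1.42  0.65 -0.61  2.56 -2.1 ] [ 0.2   1.22  0.78 -0.67  2.61 -2.17]
   phi 225 0.31 0.26 [ 0.31  1.33  0.81 -0.76  2.42 -2.19] [ 0.31  1.13  0.93 -0.83  2.47 -2.27]
   phi 240 0.43 0.35 [ 0.41  1.22  1.01 -0.88  2.26 -2.23] [ 0.41  1.03  1.12 -0.94  2.31 -2.31]
   phi 255 0.36 0.31 [ 0.51  1.11  1.22 -0.98  2.1  -2.22] [ 0.51  0.91  1.32 -1.03  2.15 -2.32]
   phi 270 0.25 0.2 [ 0.6   1.    1.44 -1.09  1.95 -2.18] [ 0.6   0.78  1.54 -1.14  2.   -2.3 ]
   phi 285 0.12 0.09 [ 0.68  0.89  1.66 -1.22  1.8  -2.12] [ 0.68  0.65  1.76 -1.25  1.84 -2.25]
S 0 -1 pick (np.float64(0.62), array([ 0.3 ,  0.15,  1.88, -0.  ,  1.11,  1.65])) pre 0.7
   phi 195 0.06 0.01 [ 0.09  1.48  0.54 -0.37  2.67  1.24] [ 0.09  1.27  0.69 -0.42  2.72  1.19]
   phi 210 0.17 0.12 [ 0.2   1.42  0.65 -0.61  2.56  1.04] [ 0.2   1.22  0.78 -0.67  2.61  0.97]
   phi 225 0.31 0.26 [ 0.31  1.3
[... 5622 characters left out ...]
 1.06 -0.38  2.24  1.16]
   phi 225 0.71 0.6 [ 0.28  0.9   1.16 -0.48  2.02  1.08] [ 0.28  0.75  1.18 -0.52  2.13  1.  ]
   phi 240 0.73 0.7 [ 0.37  0.8   1.31 -0.61  1.9   0.97] [ 0.37  0.65  1.32 -0.64  2.01  0.88]
   phi 255 0.62 0.59 [ 0.46  0.7   1.48 -0.72  1.76  0.89] [ 0.46  0.53  1.5  -0.75  1.86  0.79]
   phi 270 0.5 0.49 [ 0.53  0.57  1.67 -0.84  1.6   0.83] [ 0.53  0.39  1.69 -0.85  1.71  0.71]
   phi 285 0.37 0.38 [ 0.59  0.43  1.87 -0.97  1.44  0.79] [ 0.59  0.23  1.89 -0.96  1.55  0.63]
   phi 300 0.22 0.27 [ 0.63  0.28  2.08 -1.12  1.27  0.75] [ 0.63  0.04  2.1  -1.07  1.38  0.55]
   phi 315 0.04 0.16 [ 0.62  0.1   2.3  -1.3   1.09  0.72] [ 0.62 -0.19  2.32 -1.18  1.18  0.44]
```

```bash
cat > gs.py <<'E'
from scan import *
ps=.225; al=np.radians(25); u=np.array([np.cos(ps),np.sin(ps),0])
B=np.array([.487,.2048,.024]); T=pick(None,ps,al,1); G=B+.002*u+[0,0,.002]
mt=T.T@(B+.044*u-G)     # mouth in tool
peg=np.array([.4886,.0377,.012]); Tf=place(T,ps,np.radians(270),al)
def fin(h): return peg+[0,0,h]-Tf@mt
def path(way,q,start):
    p,M=start
    for P1,T1 in way:
        if T1 is None:T1=M
        rv=R.from_matrix(M.T@T1).as_rotvec()
        for f in np.linspace(.1,1,10):
            k=ik(p+(P1-p)*f,M@R.from_rotvec(rv*f).as_matrix(),P,q); 
            if k.cost>1e-6: print("BAD",f,k.cost,k.x.round(2)); break
            q=k.x
        print(P1.round(3),q.round(2)); p,M=P1,T1
E
python3 - <<'E'
from gs import *
p,M,s=pose()
print(mt, T[:,0],T[:,2])
w=[(G+[-.02,0,.13],T),(G,T),(G+[0,0,.12],T),(fin(.16),Tf),(fin(.0),Tf)]
path(w,s["q"],(p,M))
plan(w[:2])
E
```

```text
[ 3.72196905e-02  1.95625826e-02 -7.92465658e-18] [0.88346349 0.20220303 0.42261826] [-2.23106362e-01  9.74794107e-01 -1.37432618e-18]
[0.469 0.205 0.156] [ 0.35 -0.48  2.24 -0.06  0.95 -1.42]
[0.489 0.205 0.026] [ 0.33 -0.2   2.29 -0.08  0.62 -1.41]
[0.489 0.205 0.146] [ 0.33 -0.41  2.21 -0.06  0.91 -1.44]
[0.489 0.04  0.214] [ 0.56  0.37  1.65 -0.92  1.82 -2.48]
[0.489 0.04  0.054] [ 0.56  0.65  1.63 -0.88  1.66 -2.28]
0.017, 0.014, -0.042, 0.8, -4.7, 1.8 ,
0.014, 0.013, -0.043, 0.8, -4.7, 1.9 ,
0.0105, 0.011, -0.0443, 0.9, -4.7, 1.8 ,
-0.012, 0.042, -0.002, 0, 0, 0 ,
-0.013, 0.042, -0.001, 0, 0, 0  <<
-0.0123, 0.0421, -0.0015, 0, 0, 0 ,
```

Request:
carry_out(
  motion=[0.017, 0.014, -0.042, 0.8, -4.7, 1.8, 1, 0.014, 0.013, -0.043, 0.8, -4.7, 1.8, 1, 0.011, 0.011, -0.044, 0.9, -4.7, 1.8, 1, -0.005, 0.02, -0.001, 0, 0, 0, 1, 0, 0, 0, 0, 0, 0, 1],
)

```text
t: 6.45
tool_pos: [0.4596, 0.2323, 0.1411]
orientation: [-1.486, -0.488, -0.215]
force: [-0.8, 0.4, -1.0]
opening: 0.0929
```

```bash
python3 - <<'E'
from gs import *
p,M,s=pose(); print(p,s["q"].round(2),s["t"])
plan([(G+[-.004,0,.03],T),(G,T)])
im=imaging.read_camera("side"); cv2.imwrite("pics/s3.png",im[180:400,140:420])
E
```

```text
[0.45961358 0.23229278 0.14111086] [ 0.44 -0.46  2.26 -0.13  0.9  -1.25] 6.45
-0.01, 0.042, -0.016, 0.3, -1.3, 0.5 ,
-0.0091, 0.043, -0.0161, 0.3, -1.3, 0.5 ,
-0.0092, 0.0288, -0.0009, 0, 0, 0 ,
```

View pics/s3.png

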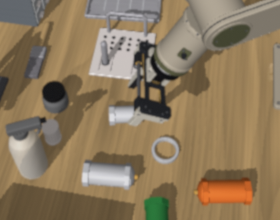

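Request:
carry_out(
  motion=[-0.01, 0.026, -0.016, 0.3, -1.3, 0.5, 1, -0.009, 0.026, -0.016, 0.3, -1.3, 0.5, 1, 0, 0.015, 0, 0, 0, 0, 1, 0, 0, 0, 0, 0, 0, 1, 0, 0, 0, 0, 0, 0, 1],
)

```text
t: 7.0
tool_pos: [0.4804, 0.209, 0.0797]
orientation: [-1.481, -0.523, -0.166]
force: [-0.2, -0.1, -0.3]
opening: 0.0931
```

```bash
python3 - <<'E'
from gs import *
p,M,s=pose(); print(p-G,s["q"].round(2),s["t"])
plan([(G+[-.00,0,.03],T),(G,T)])
E
```

```text
[-0.00852437  0.00374235  0.05370758] [ 0.34 -0.34  2.29 -0.07  0.75 -1.42] 7.0
-0.0035, 0.0246, -0.0057, -0.3, 0.4, 0.5 ,
-0.0127, 0.0272, 0, 0, 0, 0 ,
```

Request:
carry_out(
  motion=[-0.0035, 0.025, -0.006, -0.3, 0.4, 0.5, 1, -0.006, 0.0135, 0, 0, 0, 0, 1, -0.006, 0.0135, 0, 0, 0, 0, 1, -0.002, 0.004, 0, 0, 0, 0, 1, 0, 0, 0, 0, 0, 0, 1],
)

```text
t: 7.5
tool_pos: [0.4938, 0.2111, 0.0298]
orientation: [-1.481, -0.524, -0.17]
force: [-0.3, 0.2, 1.1]
opening: 0.0928
```

```bash
python3 - <<'E'
from gs import *
p,M,s=pose(); print(p-G,s["q"].round(2),s["t"],s["force"])
plan([(G,T)])
E
```

```text
[0.00485417 0.00587952 0.00383234] [ 0.34 -0.19  2.28 -0.08  0.61 -1.41] 7.5 [-0.30093528  0.18429416  1.05743298]
-0.0071, 0.0008, -0.0046, -0.3, 0.3, 0.7 ,
```

Request:
carry_out(
  motion=[-0.005, 0.002, -0.005, -0.3, 0.3, 0.7, 1, -0.002, 0.001, -0.001, 0, 0, 0, 1, 0, 0, 0, 0, 0, 0, -1, 0, 0, 0, 0, 0, 0, -1, 0, 0, 0, 0, 0, 0, -1],
  squeeze=30,
)

```text
t: 8.0
tool_pos: [0.4921, 0.205, 0.0282]
orientation: [-1.487, -0.514, -0.169]
force: [-0.6, -0.0, 0.3]
opening: 0.0741
```

Request:
carry_out(
  motion=[0, 0, 0, 0, 0, 0, -1, 0, 0, 0, 0, 0, 0, -1, 0, 0, 0, 0, 0, 0, -1, 0, 0, 0, 0, 0, 0, -1, 0, 0, 0, 0, 0, 0, -1],
)

```text
t: 8.5
tool_pos: [0.4924, 0.2051, 0.0286]
orientation: [-1.487, -0.514, -0.17]
force: [0.1, -0.4, 0.9]
opening: 0.0439
```

```bash
python3 - <<'E'
from gs import *
p,M,s=pose(); print(p-G,M,s["q"].round(2),s["t"],s["force"],s["opening"])
E
```

```text
[ 3.43103385e-03 -9.82799910e-05  2.55393877e-03] [[ 8.81551254e-01  4.16172725e-01 -2.22862400e-01]
 [ 2.01437031e-01  9.53457917e-02  9.74849887e-01]
 [ 4.26954926e-01 -9.04272881e-01  2.19604038e-04]] [ 0.33 -0.19  2.28 -0.08  0.61 -1.41] 8.5 [ 0.12183933 -0.42100508  0.92374047] 0.043862308533651334
```

```bash
cat > gs2.py <<'E'
from gs import *
import os
if not os.path.exists("gs.npz"):
    p,M,s=pose(); mt=M.T@(B+.044*u-p); mt[2]=0; ut=M.T@u; np.savez("gs.npz",mt=mt,ut=ut)
z=np.load("gs.npz"); mt=z["mt"]; ut=z["ut"]
def mkTf(phi):
    # tool rotation with ut -> -z, jaw horizontal at azimuth from phi
    Tg=place(T,ps,phi,al); cur=Tg@ut; Rc,_=R.align_vectors([[0,0,-1]],[cur]); return Rc.as_matrix()@Tg
Tf=mkTf(np.radians(270))
def fin(h,Tf=Tf): return peg+[0,0,h]-Tf@mt
E
python3 - <<'E'
from gs2 import *
p,M,s=pose(); print(mt,ut,Tf@ut, fin(.09),fin(0))
w=[(p+[0,0,.1],M),(fin(.1),Tf),(fin(0),Tf)]
path(w,s["q"],(p,M))
plan(w)
E
```

```text
[0.0330303  0.02063158 0.        ] [9.04272851e-01 4.26954972e-01 2.50257529e-04] [-5.86675374e-21  2.84785012e-18 -1.00000000e+00] [0.48859032 0.04225413 0.14067716] [0.48859032 0.04225413 0.05067716]
[0.492 0.205 0.129] [ 0.33 -0.38  2.22 -0.06  0.86 -1.44]
[0.489 0.042 0.151] [ 0.56  0.47  1.65 -0.89  1.76 -2.39]
[0.489 0.042 0.051] [ 0.56  0.65  1.62 -0.88  1.66 -2.27]
0.014, -0.03, 0, 0, 0, 0 ,
0.014, -0.03, 0, 0, 0, 0 ,
0.0147, -0.0304, 0, 0, 0, 0 ,
-0.002, -0.003, -0.011, -2, -5.7, 5.3 ,
-0.003, -0.002, -0.011, -2, -5.7, 5.4  <<
-0.004, -0.001, -0.011, -2, -5.7, 5.4 ,
-0.006, 0, -0.01, -2, -5.7, 5.4 ,
-0.007, 0, -0.01, -2, -5.7, 5.4 ,
-0.007, 0.002, -0.009, -2, -5.7, 5.3 ,
-0.008, 0.002, -0.008, -2, -5.6, 5.4  <<
-0.009, 0.004, -0.007, -2.1, -5.6, 5.4 ,
-0.009, 0.005, -0.006, -2.1, -5.7, 5.3 ,
-0.009, 0.006, -0.005, -2, -5.6, 5.4 ,
-0.009, 0.006, -0.004, -2.1, -5.7, 5.3 ,
-0.008, 0.008, -0.003, -2, -5.6, 5.4  <<
-0.008, 0.008, -0.002, -2.1, -5.7, 5.3 ,
-0.0078, 0.0092, -0.001, -2, -5.6, 5.4 ,
0.03, 0.014, 0, 0, 0, 0 ,
0.03, 0.014, 0, 0, 0, 0 ,
0.0305, 0.0147, 0, 0, 0, 0  <<
```

Request:
carry_out(
  motion=[0.014, -0.03, 0, 0, 0, 0, -1, 0.014, -0.03, 0, 0, 0, 0, -1, 0.015, -0.03, 0, 0, 0, 0, -1, 0.001, -0.006, -0.011, -2, -5.7, 5.3, -1, 0, -0.005, -0.011, -2, -5.7, 5.4, -1],
)

```text
t: 9.0
tool_pos: [0.4898, 0.1812, 0.1387]
orientation: [-1.624, -0.522, 0.123]
force: [-1.1, -0.1, -1.5]
opening: 0.0435
```

Request:
carry_out(
  motion=[-0.004, -0.001, -0.011, -2, -5.7, 5.4, -1, -0.006, 0, -0.01, -2, -5.7, 5.4, -1, -0.007, 0, -0.01, -2, -5.7, 5.4, -1, -0.007, 0.002, -0.009, -2, -5.7, 5.3, -1, -0.008, 0.002, -0.008, -2, -5.7, 5.4, -1],
)

```text
t: 9.5
tool_pos: [0.4925, 0.121, 0.1518]
orientation: [-1.877, -0.527, 0.891]
force: [-0.5, 0.1, -1.7]
opening: 0.0438
```

```bash
python3 - <<'E'
from gs2 import *
p,M,s=pose(); print(p,s["q"].round(2),s["t"],s["opening"])
w=[(fin(.1),Tf)]
plan(w)
E
```

```text
[0.49249523 0.12099355 0.15183987] [ 0.42  0.15  1.7  -0.41  1.52 -1.95] 9.5 0.04375572744410672
-0.008, 0.005, -0.006, -2, -5.4, 5.2 ,
-0.008, 0.006, -0.005, -2, -5.4, 5.2 ,
-0.008, 0.007, -0.004, -2, -5.4, 5.1 ,
-0.007, 0.008, -0.003, -2, -5.4, 5.2 ,
-0.007, 0.009, -0.002, -2.1, -5.4, 5.2  <<
-0.006, 0.009, -0.001, -2.1, -5.5, 5.1 ,
-0.0062, 0.0098, -0.0009, -2, -5.4, 5.2 ,
```

Request:
carry_out(
  motion=[-0.008, 0.005, -0.006, -2, -5.4, 5.2, -1, -0.008, 0.006, -0.005, -2, -5.4, 5.2, -1, -0.008, 0.007, -0.004, -2, -5.4, 5.2, -1, -0.007, 0.008, -0.003, -2, -5.4, 5.2, -1, -0.007, 0.009, -0.002, -2, -5.4, 5.2, -1],
)

```text
t: 10.0
tool_pos: [0.4922, 0.0641, 0.1513]
orientation: [-1.983, -0.471, 1.687]
force: [0.1, -0.6, -1.4]
opening: 0.0439
```

Request:
carry_out(
  motion=[-0.006, 0.009, -0.001, -2, -5.4, 5.2, -1, -0.006, 0.01, -0.001, -2, -5.4, 5.2, -1, 0, 0, 0, 0, 0, 0, -1, 0, 0, 0, 0, 0, 0, -1, 0, 0, 0, 0, 0, 0, -1],
)

```text
t: 10.5
tool_pos: [0.4906, 0.0414, 0.1473]
orientation: [-1.968, -0.429, 2.024]
force: [0.6, 0.6, -1.6]
opening: 0.0437
```

```bash
python3 - <<'E'
from gs2 import *
p,M,s=pose(); print(p,fin(.1),(M@ut).round(3),s["q"].round(2),s["t"],s["opening"],s["force"])
w=[(fin(.1),Tf)]
plan(w)
for n in("top","side"):
    im=imaging.read_camera(n)
    a,b=proj(n,[.489,.05,.1])[0].astype(int); c=im[max(0,b-75):b+75,max(0,a-100):a+100]
    cv2.imwrite(f"pics/{n}4.png",cv2.resize(c,None,fx=3.5,fy=3.5,interpolation=cv2.INTER_CUBIC))
E
```

```text
[0.49061889 0.04139982 0.14728279] [0.48859032 0.04225413 0.15067716] [-0.025 -0.026 -0.999] [ 0.56  0.5   1.64 -0.91  1.76 -2.41] 10.5 0.043714607962154595 [ 0.57853309  0.5972449  -1.59903305]
-0.0027, -0.0022, 0.0021, 0.1, 1.7, -1.5 ,
```

View pics/top4.png

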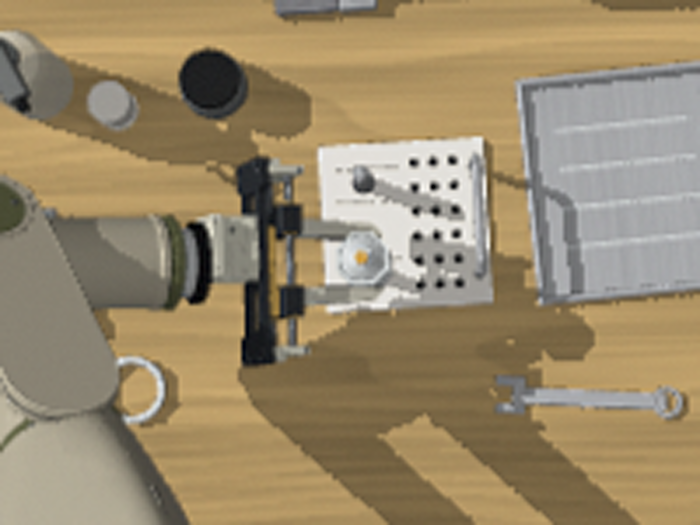

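View pics/side4.png

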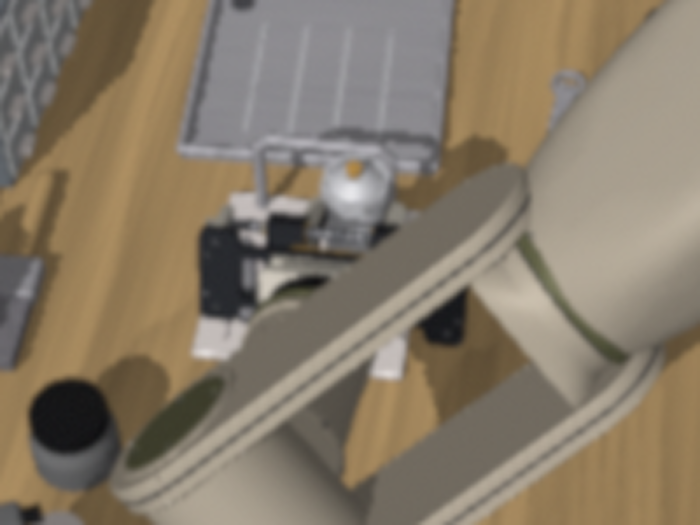

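```bash
python3 - <<'E'
from gs2 import *
p,M,s=pose()
m=p+M@mt; print("mouth",m); tip=m-(M@ut)*.094
for n,c in(("top",(361,258)),("side",(355,168))):
    a,b=proj(n,[.489,.05,.1])[0].astype(int); o=np.array([max(0,a-100),max(0,b-75)])
    print(n,proj(n,tip)[0],np.array(c)/3.5+o-.36)
    print(back(n,np.array(c)/3.5+o-.36,tip[2]),tip)
# peg tips check: tall tip top crop (362,180)
a,b=proj("top",[.489,.05,.1])[0].astype(int); o=np.array([a-100,b-75])
print("tall tip meas",back("top",np.array([363,180])/3.5+o-.36,.094))
plan([(fin(.1),Tf),(fin(.055),Tf),(fin(.02),Tf)])
E
```

```text
mouth [0.49030561 0.03592981 0.10948194]
top [261.97494582 226.55381299] [261.78285714 227.35428571]
[[0.4900012  0.03906303 0.20342304]] [0.49253499 0.03839934 0.20342304]
side [273.86505274 199.65469983] [275.06857143 200.64      ]
[[0.48896028 0.04111527 0.20342304]] [0.49253499 0.03839934 0.20342304]
tall tip meas [[0.57219828 0.03890244 0.094     ]]
-0.0021, -0.0018, 0.0026, 0.2, 1.6, -1.5 ,
0.0407, 0.0192, 0, 0, 0, 0 ,
0.0317, 0.015, 0, 0, 0, 0 ,
```

```bash
python3 - <<'E'
from h import *
im=cv2.imread("pics/top0.png"); c=im[195:245,245:305]; cv2.imwrite("pics/z1.png",cv2.resize(c,None,fx=12,fy=12,interpolation=cv2.INTER_CUBIC))
im=cv2.imread("pics/side0.png"); c=im[205:265,225:305]; cv2.imwrite("pics/z2.png",cv2.resize(c,None,fx=9,fy=9,interpolation=cv2.INTER_CUBIC))
for n in("top","side"):print(proj(n,[[.5785,.0409,.1],[.5785,.0409,.091],[.5785,.0409,.012],[.4886,.0377,.063],[.4886,.0377,.055],[.4886,.0377,.012]]))
E
```

```text
[[261.67228258 203.05576459]
 [261.75722671 203.3311482 ]
 [262.46677802 205.63146945]
 [263.4858072  230.05694676]
 [263.55183564 230.17554968]
 [263.89675591 230.7951093 ]]
[[242.82935726 221.28434657]
 [243.02535002 223.33632333]
 [244.66083345 240.45927255]
 [275.81483203 233.11576905]
 [275.83393037 234.85874931]
 [275.93362974 243.95765491]]
```

View pics/z1.png

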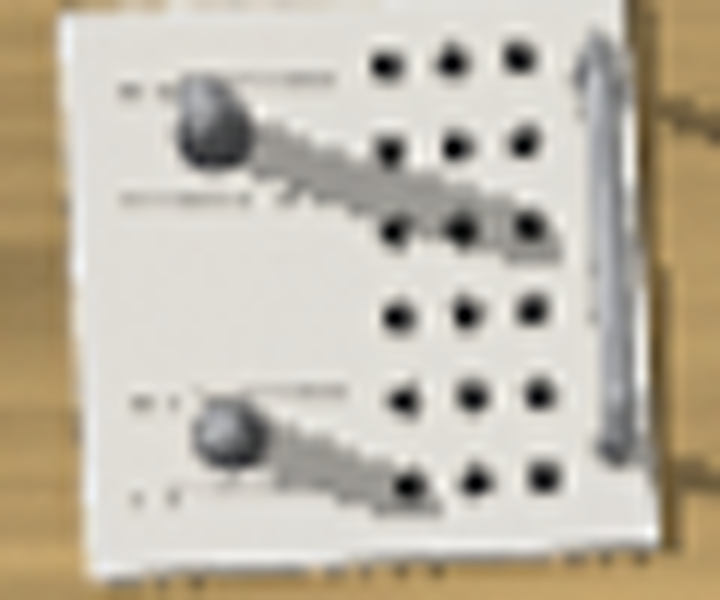

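View pics/z2.png

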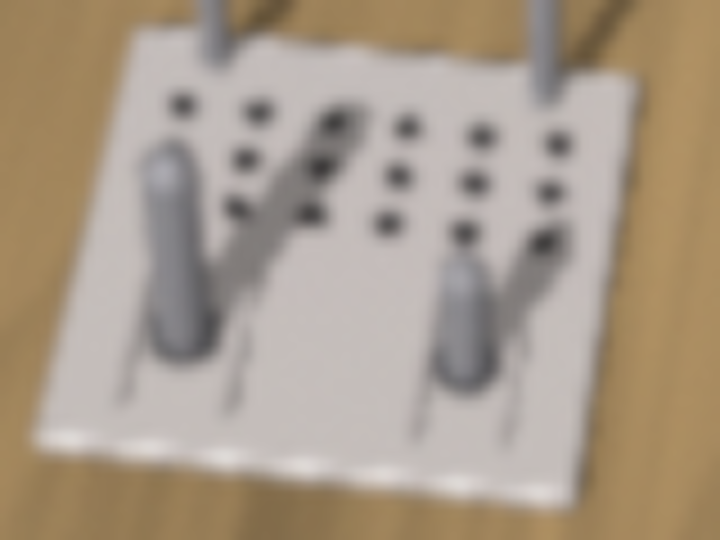

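Request:
carry_out(
  motion=[-0.002, -0.002, 0.0026, 0.2, 1.6, -1.5, -1, 0.02, 0.01, 0, 0, 0, 0, -1, 0.02, 0.01, 0, 0, 0, 0, -1, 0.015, 0.007, 0, 0, 0, 0, -1, 0, 0, 0, 0, 0, 0, -1],
)

```text
t: 11.1
tool_pos: [0.4925, 0.0442, 0.0929]
orientation: [-1.987, -0.453, 1.945]
force: [-0.9, -0.3, -1.4]
opening: 0.0435
```

```bash
python3 - <<'E'
from gs2 import *
p,M,s=pose(); m=p+M@mt;print(m-peg,(M@ut).round(3),s["q"].round(2),s["t"],s["force"])
plan([(fin(.012),Tf),(fin(.0),Tf)])
E
```

```text
[0.00458564 0.00252758 0.04220726] [ 0.02   0.016 -1.   ] [ 0.56  0.58  1.63 -0.88  1.69 -2.31] 11.1 [-0.91206807 -0.25883614 -1.3609283 ]
0.0262, 0.0151, 0.0044, 0.1, -1.2, 0.9 ,
0.0109, 0.0051, 0, 0, 0, 0 ,
```

Request:
carry_out(
  motion=[0.013, 0.008, 0.004, 0.1, -1, 0.7, -1, 0.013, 0.007, 0, 0, 0, 0, -1, 0.006, 0.003, 0, 0, 0, 0, -1, 0, 0, 0, 0, 0, 0, -1, 0, 0, 0, 0, 0, 0, -1],
)

```text
t: 11.6
tool_pos: [0.4913, 0.043, 0.0582]
orientation: [-1.983, -0.447, 1.961]
force: [0.1, -0.2, -0.6]
opening: 0.0437
```

```bash
python3 - <<'E'
from gs2 import *
p,M,s=pose(); m=p+M@mt;print(m-peg,(M@ut).round(3),s["q"].round(2),s["t"],s["force"])
plan([(fin(.0),Tf)])
E
```

```text
[0.00310068 0.00103543 0.00752026] [ 0.01   0.007 -1.   ] [ 0.56  0.65  1.61 -0.88  1.66 -2.28] 11.6 [ 0.10687314 -0.21906663 -0.61598631]
0.0064, 0.004, 0.0028, 0, -0.6, 0.4 ,
```

Request:
carry_out(
  motion=[0.004, 0.002, 0.002, 0, -0.6, 0.4, -1, 0.003, 0.001, 0, 0, 0, 0, -1, 0, 0, 0, 0, 0, 0, -1, 0, 0, 0, 0, 0, 0, -1, 0, 0, 0, 0, 0, 0, -1],
)

```text
t: 12.1
tool_pos: [0.4902, 0.044, 0.0515]
orientation: [-1.98, -0.445, 1.975]
force: [-0.4, 0.0, -0.7]
opening: 0.0437
```

```bash
python3 - <<'E'
from gs2 import *
p,M,s=pose(); m=p+M@mt;print(m-peg,(M@ut).round(3),s["t"],s["force"])
E
```

```text
[0.00175207 0.00177786 0.00086066] [ 0.003  0.    -1.   ] 12.1 [-0.44227789  0.00362499 -0.69800186]
```

Request:
carry_out(
  motion=[0.002, 0.001, 0, 0, 0, 0, -1, 0.002, 0.001, 0, 0, 0, 0, -1, 0, 0, 0, 0, 0, 0, -1, 0, 0, 0, 0, 0, 0, -1, 0, 0, 0, 0, 0, 0, -1],
)

```text
t: 12.6
tool_pos: [0.4909, 0.0443, 0.0516]
orientation: [-1.987, -0.439, 1.973]
force: [0.1, -0.2, -0.9]
opening: 0.0437
```

Request:
carry_out(
  motion=[0.003, 0.002, 0, 0, 0, 0, -1, 0.004, 0.002, 0, 0, 0, 0, -1, 0.004, 0.002, 0, 0, 0, 0, -1, 0, 0, 0, 0, 0, 0, -1, 0, 0, 0, 0, 0, 0, -1],
)

```text
t: 13.1
tool_pos: [0.4916, 0.0445, 0.0517]
orientation: [-2.004, -0.42, 1.972]
force: [-0.9, 0.2, -0.9]
opening: 0.0434
```

```bash
python3 - <<'E'
from gs2 import *
p,M,s=pose(); m=p+M@mt;print(m-peg,(M@ut).round(3),s["t"],s["force"])
im=imaging.read_camera("top")
a,b=proj("top",[.489,.05,.1])[0].astype(int); c=im[b-60:b+60,a-80:a+80]
cv2.imwrite(f"pics/top5.png",cv2.resize(c,None,fx=4.5,fy=4.5,interpolation=cv2.INTER_CUBIC))
E
```

```text
[0.00356108 0.00144903 0.00117254] [ 0.014 -0.021 -1.   ] 13.1 [-0.87883976  0.21903055 -0.92419303]
```

View pics/top5.png

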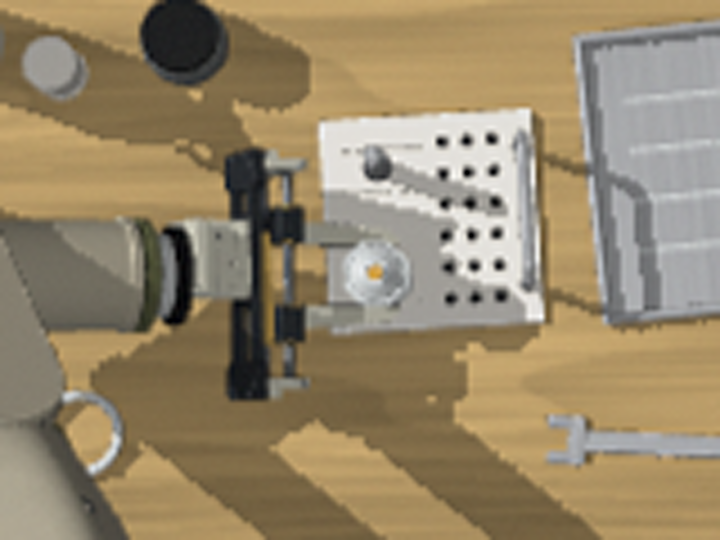

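```bash
python3 - <<'E'
from gs2 import *
p,M,s=pose(); print(s["q"],s["joint_torque"],s["wrist_torque"],s["force"],p,fk(s["q"],P)[0])
im=imaging.read_camera("side"); cv2.imwrite("pics/s6.png",cv2.resize(im[170:420,60:420],None,fx=2.2,fy=2.2))
E
```

```text
[ 0.56419069  0.68508243  1.59258116 -0.88802244  1.6778776  -2.25743504] [ 4.57717502e-02 -6.41300583e+01 -3.08012044e+01 -4.38556284e+00
  5.28994024e+00  9.62504942e-03] [ 0.708688   -0.08074158 -0.01769796] [-0.40318033  0.70657423 -1.61223151] [0.49158415 0.04444693 0.05155815] [0.49432104 0.04691079 0.05112115]
```

View pics/s6.png

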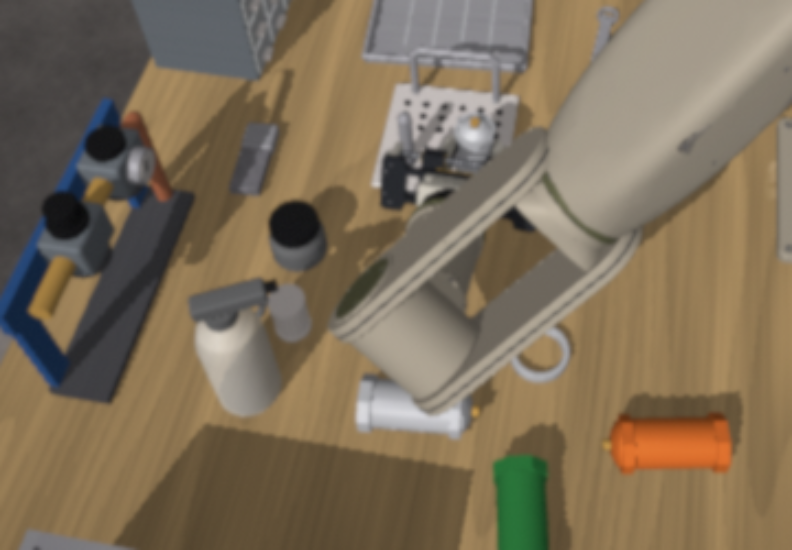

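Request:
carry_out(
  motion=[0, 0, 0, 0, 0, 0, 0.6, 0, 0, 0, 0, 0, 0, 0.6, 0, 0, 0, 0, 0, 0, 0.6, 0, 0, 0, 0, 0, 0, 0.6, 0, 0, 0, 0, 0, 0, 0.6],
)

```text
t: 13.7
tool_pos: [0.4911, 0.0435, 0.0503]
orientation: [-2.002, -0.418, 1.974]
force: [0.3, -0.1, -0.2]
opening: 0.0739
```

```bash
python3 - <<'E'
from gs2 import *
p,M,s=pose(); print(p,s["opening"],s["force"],s["t"])
for n in("top","side"):
    im=imaging.read_camera(n)
    a,b=proj(n,[.489,.05,.1])[0].astype(int); c=im[b-60:b+60,a-80:a+80]
    cv2.imwrite(f"pics/{n}7.png",cv2.resize(c,None,fx=4.5,fy=4.5,interpolation=cv2.INTER_CUBIC))
    print(((proj(n,peg+[0,0,.096])[0]-[a-80,b-60])+.5)*4.5)
E
```

```text
[0.49109432 0.04347383 0.05034805] 0.0738511351587956 [ 0.25534116 -0.11393793 -0.16214725] 13.7
[380.71320172 273.91146338]
[369.9180313  249.75671828]
```

View pics/top7.png

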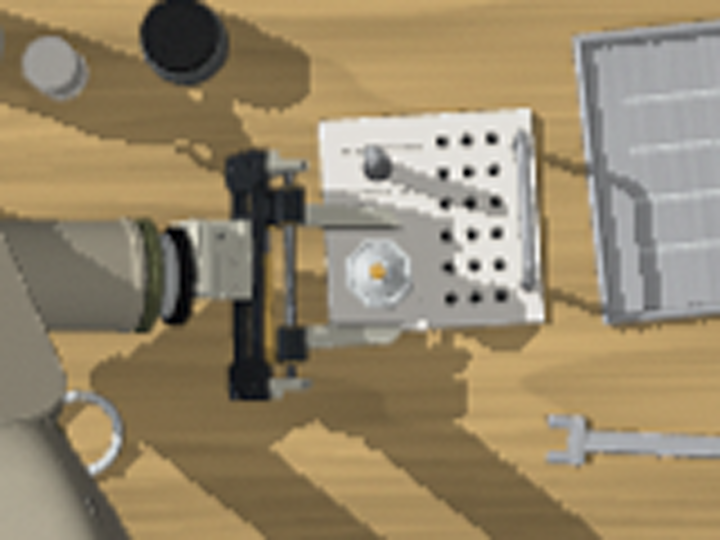

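View pics/side7.png

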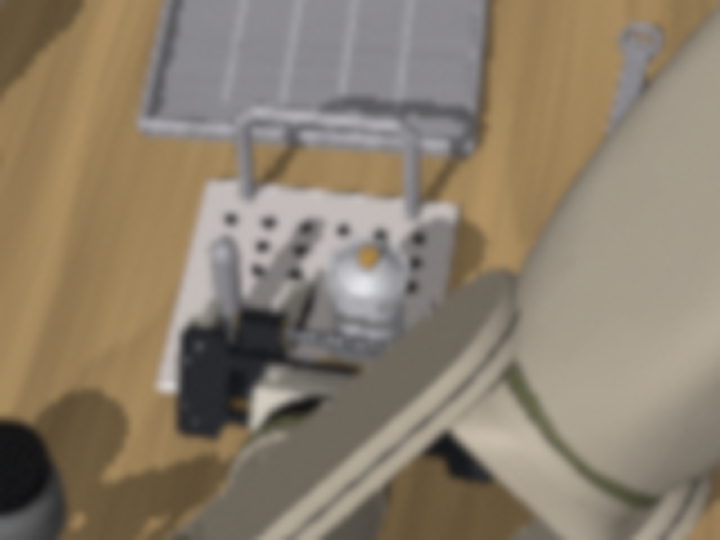

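```bash
python3 - <<'E'
from scan import *
p,M,s=pose()
D=[];
c=(.4955,.375);z0=.03;pg=(.5785,.0409);zp=.094;ps=.1
for al in np.radians([15,25,35,45]):
   for sg in(1,):
    T=pick(c,ps,al,sg); a=sol([*c,z0],T); b=sol(np.r_[c,z0+.12],T)
    print(round(np.degrees(al)),sg,"pick",a and (a[0].round(2),a[1].round(2)),"pre",b and (b[0].round(2),b[1].round(2)))
    if not a: continue
    for phi in np.radians([150,165,180,195,210]):
        Tf=place(T,ps,phi,al); lo=sol([*pg,zp],Tf); hi=sol([*pg,zp+.12],Tf)
        if lo and hi: print("   phi",round(np.degrees(phi)),lo[0].round(2),hi[0].round(2),lo[1].round(2),hi[1].round(2))
E
```

```text
15 1 pick (np.float64(0.66), array([ 0.64,  0.2 ,  1.84, -0.17,  0.89, -0.93])) pre (np.float64(0.74), array([ 0.64,  0.05,  1.76, -0.15,  1.11, -0.98]))
   phi 150 0.19 0.1 [-0.21  1.39  0.43  0.56  2.54 -1.01] [-0.21  1.21  0.5   0.66  2.63 -0.89]
   phi 210 0.15 0.08 [ 0.18  1.48  0.27 -0.65  2.58 -2.24] [ 0.18  1.29  0.37 -0.76  2.65 -2.36]
25 1 pick (np.float64(0.53), array([ 0.7 ,  0.12,  1.97, -0.37,  0.72, -0.72])) pre (np.float64(0.6), array([ 0.7 , -0.05,  1.9 , -0.3 ,  0.95, -0.83]))
   phi 150 0.35 0.23 [-0.2   1.21  0.62  0.43  2.38 -1.11] [-0.2   1.07  0.63  0.5   2.5  -1.01]
   phi 165 0.23 0.1 [-0.11  1.32  0.44  0.24  2.5  -1.31] [-0.11  1.18  0.45  0.29  2.63 -1.25]
   phi 180 0.17 0.04 [-0.01  1.38  0.34 -0.02  2.56 -1.59] [-0.01  1.24  0.35 -0.02  2.69 -1.6 ]
   phi 195 0.21 0.09 [ 0.08  1.36  0.37 -0.28  2.52 -1.88] [ 0.08  1.22  0.38 -0.35  2.64 -1.95]
   phi 210 0.33 0.21 [ 0.17  1.27  0.52 -0.48  2.4  -2.09] [ 0.17  1.13  0.52 -0.56  2.52 -2.2 ]
35 1 pick (np.float64(0.42), array([ 0.77,  0.08,  2.08, -0.7 ,  0.59, -0.38])) pre (np.float64(0.46), array([ 0.77,
[... 460 characters left out ...]
0.72 -0.37  2.23 -2.02] [ 0.16  0.97  0.68 -0.43  2.37 -2.1 ]
45 1 pick (np.float64(0.18), array([ 0.84,  0.1 ,  2.17, -1.16,  0.55,  0.1 ])) pre (np.float64(0.35), array([ 0.84, -0.16,  2.15, -0.83,  0.7 , -0.3 ]))
   phi 150 0.69 0.53 [-0.17  0.87  0.97  0.28  2.04 -1.19] [-0.17  0.76  0.91  0.31  2.2  -1.13]
   phi 165 0.62 0.45 [-0.09  0.93  0.87  0.14  2.11 -1.38] [-0.09  0.83  0.81  0.16  2.28 -1.35]
   phi 180 0.59 0.43 [-0.01  0.96  0.83 -0.01  2.14 -1.58] [-0.01  0.86  0.76 -0.01  2.3  -1.59]
   phi 195 0.61 0.45 [ 0.07  0.95  0.84 -0.16  2.12 -1.79] [ 0.07  0.85  0.77 -0.18  2.28 -1.83]
   phi 210 0.67 0.52 [ 0.14  0.91  0.91 -0.3   2.05 -1.99] [ 0.14  0.8   0.85 -0.33  2.21 -2.05]
```

```bash
python3 - <<'E'
from h import *
print(back("top",[(290,140),(290,127),(289,85),(235,137),(235,103)],0).round(3)); print(back("top",[(289,127),(289,85)],.25).round(3))
print(back("side",[(125,150),(127,160),(205,90),(150,198),(178,200),(60,300),(110,240)],0).round(3))
E
```

```text
[[ 0.816 -0.063  0.   ]
 [ 0.863 -0.065  0.   ]
 [ 1.019 -0.065  0.   ]
 [ 0.832  0.136  0.   ]
 [ 0.957  0.133  0.   ]]
[[ 0.799 -0.054  0.25 ]
 [ 0.933 -0.057  0.25 ]]
[[ 1.062 -0.268  0.   ]
 [ 1.037 -0.223  0.   ]
 [ 0.883 -0.634  0.   ]
 [ 0.905 -0.076  0.   ]
 [ 0.817 -0.083  0.   ]
 [ 1.019  0.305  0.   ]
 [ 0.965  0.097  0.   ]]
```

```bash
cat > gl.py <<'E'
from scan import *
from gs import path
ps=.098; al=np.radians(40); u=np.array([np.cos(ps),np.sin(ps),0])
B=np.array([.4857,.3740,.028]); T=pick(None,ps,al,1); G=B+.012*u+[0,0,.002]
peg=np.array([.5785,.0409,.012]); PHI=np.radians(190)
E
python3 - <<'E'
from gl import *
p,M,s=pose(); p1=p-.1*M[:,1]; print(p1)
w=[(p1,M),(np.array([.46,.25,.20]),T),(G-.07*T[:,1],T),(G,T)]
path(w,s["q"],(p,M))
plan(w[:3])
E
```

```text
[0.49126754 0.13481642 0.09111116]
[0.491 0.135 0.091] [ 0.68  0.72  1.44 -0.82  1.83 -2.29]
[0.46 0.25 0.2 ] [ 0.62 -0.63  2.35 -0.44  0.85 -0.85]
[0.453 0.371 0.084] [ 0.88 -0.11  2.2  -0.8   0.68 -0.25]
[0.498 0.375 0.03 ] [ 0.8   0.09  2.13 -0.92  0.55 -0.15]
0, -0.033, 0, 0, 0, 0 ,
0, -0.033, 0, 0, 0, 0 ,
0, -0.034, 0, 0, 0, 0 ,
-0.003, -0.009, 0.002, 1.4, 5.8, -5.2 ,
-0.003, -0.01, 0.002, 1.4, 5.8, -5.2  <<
-0.002, -0.01, 0.002, 1.4, 5.8, -5.2 ,
-0.001, -0.01, 0.002, 1.4, 5.7, -5.2 ,
-0.001, -0.01, 0.002, 1.4, 5.7, -5.2 ,
0, -0.01, 0.002, 1.4, 5.8, -5.2 ,
0.001, -0.01, 0.003, 1.4, 5.7, -5.3  <<
0.001, -0.009, 0.003, 1.4, 5.8, -5.2 ,
0.002, -0.009, 0.003, 1.4, 5.7, -5.3 ,
0.002, -0.009, 0.004, 1.4, 5.7, -5.3 ,
0.003, -0.009, 0.004, 1.4, 5.8, -5.2 ,
0.003, -0.008, 0.005, 1.4, 5.7, -5.3  <<
0.004, -0.008, 0.005, 1.3, 5.8, -5.3 ,
0.004, -0.007, 0.006, 1.3, 5.7, -5.2 ,
0.003, -0.007, 0.006, 1.4, 5.8, -5.2 ,
0.0038, -0.0065, 0.007, 1.4, 5.7, -5.3 ,
-0.018, 0.023, 0.03, 0, 0, 0  <<
-0.018, 0.023, 0.03, 0, 0, 0 ,
-0.018, 0.023, 0.03, 0, 0, 0 ,
-0.0172, 0.0233, 0.0309, 0, 0, 0 ,
```

Request:
carry_out(
  motion=[0, -0.025, 0, 0, 0, 0, 0.6, 0, -0.033, 0, 0, 0, 0, 0.6, 0, -0.035, 0, 0, 0, 0, 0.6, -0.003, -0.011, 0.002, 1.4, 5.8, -5.2, 0.8, -0.003, -0.01, 0.002, 1.4, 5.8, -5.2, 1],
)

```text
t: 14.3
tool_pos: [0.4835, 0.1461, 0.099]
orientation: [-2.025, -0.471, 1.649]
force: [-0.9, -0.3, 0.7]
opening: 0.0861
```

Request:
carry_out(
  motion=[-0.002, -0.01, 0.002, 1.4, 5.8, -5.2, 1, -0.001, -0.01, 0.002, 1.4, 5.8, -5.2, 1, -0.001, -0.01, 0.002, 1.4, 5.8, -5.2, 1, 0, -0.01, 0.002, 1.4, 5.8, -5.2, 1, 0.001, -0.01, 0.003, 1.4, 5.8, -5.2, 1],
)

```text
t: 14.8
tool_pos: [0.475, 0.1866, 0.1364]
orientation: [-1.957, -0.575, 0.807]
force: [-0.1, -0.5, 0.7]
opening: 0.0929
```

Request:
carry_out(
  motion=[0.001, -0.009, 0.003, 1.4, 5.8, -5.2, 1, 0.002, -0.009, 0.003, 1.4, 5.8, -5.2, 1, 0.002, -0.009, 0.004, 1.4, 5.8, -5.2, 1, 0.003, -0.009, 0.004, 1.4, 5.8, -5.2, 1, 0.003, -0.008, 0.005, 1.4, 5.8, -5.2, 1],
)

```text
t: 15.3
tool_pos: [0.467, 0.2231, 0.1757]
orientation: [-1.716, -0.609, 0.017]
force: [-0.6, 0.3, 0.1]
opening: 0.093
```

```bash
python3 - <<'E'
from gl import *
p,M,s=pose(); print(p,s["q"].round(2),s["t"],G)
w=[(np.array([.45,.30,.18]),T),(G-.07*T[:,1],T)]
plan(w)
E
```

```text
[0.46695656 0.22306424 0.17567946] [ 0.55 -0.32  2.08 -0.33  1.12 -1.31] 15.3 [0.49764242 0.37517412 0.03      ]
0.004, -0.005, 0.019, 1.3, 4.9, -4.8 ,
0.003, -0.004, 0.019, 1.3, 5, -4.8 ,
0.002, -0.003, 0.019, 1.3, 4.9, -4.7 ,
0.0008, -0.0026, 0.0197, 1.4, 5, -4.8 ,
-0.018, 0.027, 0.023, 0, 0, 0  <<
-0.018, 0.027, 0.024, 0, 0, 0 ,
-0.0186, 0.0261, 0.0231, 0, 0, 0 ,
```

Request:
carry_out(
  motion=[0.004, -0.005, 0.019, 1.3, 5, -4.8, 1, 0.003, -0.004, 0.019, 1.3, 5, -4.8, 1, 0.002, -0.003, 0.019, 1.3, 5, -4.8, 1, 0.001, -0.003, 0.02, 1.3, 5, -4.8, 1, -0.018, 0.027, 0.023, 0, 0, 0, 1],
)

```text
t: 15.8
tool_pos: [0.4545, 0.3267, 0.1599]
orientation: [-1.439, -0.617, -0.509]
force: [1.5, -0.1, 0.1]
opening: 0.0927
```

Request:
carry_out(
  motion=[-0.018, 0.027, 0.024, 0, 0, 0, 1, -0.01, 0.015, 0.015, 0, 0, 0, 1, 0, 0, 0, 0, 0, 0, 1, 0, 0, 0, 0, 0, 0, 1, 0, 0, 0, 0, 0, 0, 1],
)

```text
t: 16.3
tool_pos: [0.4554, 0.3693, 0.1075]
orientation: [-1.439, -0.619, -0.505]
force: [-0.4, -0.8, -0.3]
opening: 0.0928
```

```bash
cat > look.py <<'E'
from fit import *
def see(th,near,p0,views=("top","side")):
    ims={n:imaging.read_camera(n) for n in views}; ms={}
    for n in views:
        m=pick(n,th,near[n]); 
        if m is not None: ms[n]=m
    for n in ms: q,g=fit(th,{n:ms[n]},p0); print(th,n,q.round(4),round(g,3))
    return ims
E
python3 - <<'E'
from gl import *
p,M,s=pose(); print(p,s["q"].round(2),s["t"],M[:,2])
plan([(G-.07*T[:,1],T),(G,T)])
for n in ("side","top"):
    im=imaging.read_camera(n)
    a,b=proj(n,[.486,.36,.03])[0].astype(int); c=im[max(b-60,0):b+60,max(a-80,0):a+80]
    cv2.imwrite(f"pics/{n}8.png",cv2.resize(c,None,fx=4,fy=4,interpolation=cv2.INTER_CUBIC))
E
```

```text
[0.45544129 0.36928928 0.10751761] [ 0.87 -0.17  2.21 -0.8   0.69 -0.25] 16.3 [-0.08647593  0.99591909  0.02582798]
-0.0177, 0.0163, 0.0011, -0.7, -1.5, 1.6 ,
0, 0.035, 0, 0, 0, 0 ,
0, 0.035, 0, 0, 0, 0 ,
```

View pics/side8.png

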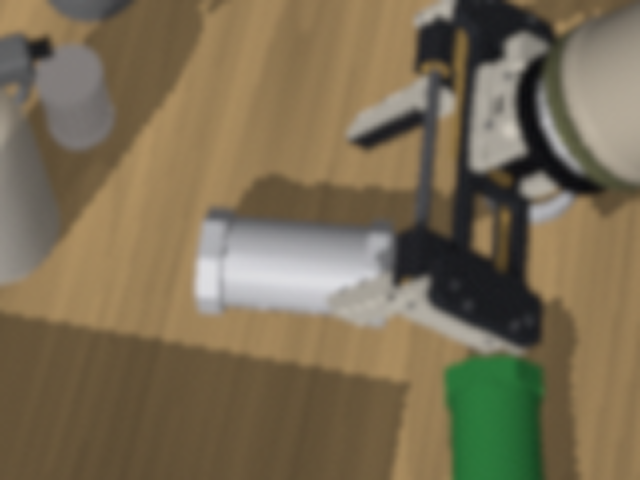

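View pics/top8.png

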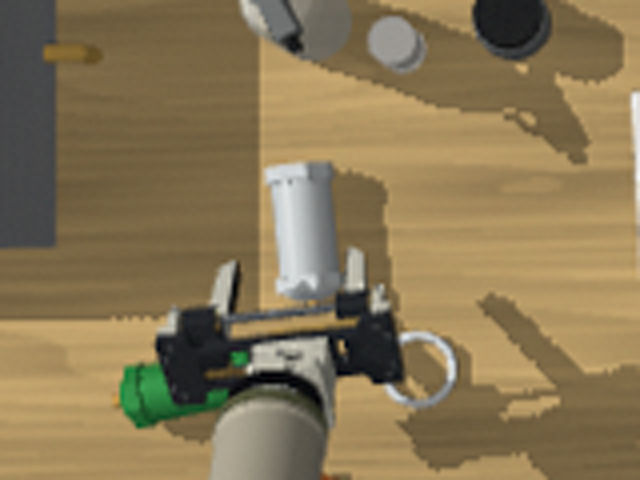

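Request:
carry_out(
  motion=[-0.009, 0.008, 0.001, -0.4, -0.8, 0.8, 1, -0.009, 0.008, 0, -0.3, -0.7, 0.8, 1, 0, 0.015, 0, 0, 0, 0, 1, 0, 0.015, 0, 0, 0, 0, 1, 0, 0, 0, 0, 0, 0, 1],
)

```text
t: 16.9
tool_pos: [0.4736, 0.3725, 0.0611]
orientation: [-1.465, -0.617, -0.471]
force: [0.6, 0.2, -0.6]
opening: 0.0929
```

```bash
python3 - <<'E'
from gl import *
p,M,s=pose(); print(p-G,s["q"].round(2),s["t"],M[:,2])
plan([(G,T)])
E
```

```text
[-0.02403376 -0.00269384  0.03105348] [ 0.84 -0.02  2.17 -0.84  0.62 -0.22] 16.9 [-0.09762834  0.9952224   0.00104021]
-0.0015, 0.0393, 0.0003, 0, 0, 0.1 ,
```

Request:
carry_out(
  motion=[-0.001, 0.013, 0, 0, 0, 0, 1, 0, 0.014, 0, 0, 0, 0, 1, 0, 0.011, 0, 0, 0, 0, 1, 0, 0, 0, 0, 0, 0, 0.3, 0, 0, 0, 0, 0, 0, -1],
  squeeze=35,
)

```text
t: 17.4
tool_pos: [0.497, 0.374, 0.0298]
orientation: [-1.468, -0.615, -0.469]
force: [-0.5, 0.9, 0.3]
opening: 0.0809
```

Request:
carry_out(
  motion=[0, 0, 0, 0, 0, 0, -1, 0, 0, 0, 0, 0, 0, -1, 0, 0, 0, 0, 0, 0, -1, 0, 0, 0, 0, 0, 0, -1, 0, 0, 0, 0, 0, 0, -1],
)

```text
t: 17.9
tool_pos: [0.4962, 0.3747, 0.0315]
orientation: [-1.467, -0.616, -0.47]
force: [-0.2, -1.0, -2.3]
opening: 0.0521
```

```bash
cat > gl2.py <<'E'
from gl import *
import os
if not os.path.exists("gl.npz"):
    p,M,s=pose(); mt=M.T@(B+.070*u-p); mt[2]=0; ut=M.T@u; np.savez("gl.npz",mt=mt,ut=ut)
z=np.load("gl.npz"); mt=z["mt"]; ut=z["ut"]
def mkTf(phi):
    Tg=place(T,ps,phi,al); cur=Tg@ut; Rc,_=R.align_vectors([[0,0,-1]],[cur]); return Rc.as_matrix()@Tg
Tf=mkTf(PHI)
def fin(h): return peg+[0,0,h]-Tf@mt
E
python3 - <<'E'
from gl2 import *
p,M,s=pose(); print(p-G,s["q"].round(2),s["t"],M[:,2],s["opening"],mt,ut,Tf@ut,fin(0))
w=[(p+[0,0,.11],M),(np.array([.54,.16,.20]),Tf),(fin(.13),Tf),(fin(0),Tf)]
path(w,s["q"],(p,M))
plan(w[:3])
E
```

```text
[-0.00142185 -0.00051779  0.00151419] [ 0.81  0.09  2.12 -0.91  0.56 -0.16] 17.9 [-9.76770821e-02  9.95218015e-01 -5.38790596e-04] 0.05206537889650711 [0.04332133 0.0408873  0.        ] [7.66464935e-01 6.42286132e-01 1.66913222e-04] [ 7.63387198e-17  2.87646343e-18 -1.00000000e+00] [0.58195888 0.04151997 0.07146562]
[0.496 0.375 0.142] [ 0.81 -0.14  2.1  -0.67  0.73 -0.46]
[0.54 0.16 0.2 ] [ 0.19  0.9   0.77  0.02  2.34 -1.55]
[0.582 0.042 0.201] [ 0.04  0.97  0.65 -0.14  2.38 -1.76]
[0.582 0.042 0.071] [ 0.04  1.1   0.7  -0.12  2.21 -1.73]
0.024, -0.028, 0, 0, 0, 0 ,
0.023, -0.028, 0, 0, 0, 0 ,
0.0237, -0.0283, -0.0001, 0, 0, 0 ,
0.005, -0.003, -0.02, 0, -0.4, 8.2 ,
0.004, -0.003, -0.02, 0, -0.4, 8.2  <<
0.004, -0.004, -0.02, -0.1, -0.4, 8.2 ,
0.003, -0.004, -0.02, 0, -0.5, 8.2 ,
0.002, -0.005, -0.02, -0.1, -0.4, 8.2 ,
0.001, -0.005, -0.02, 0, -0.5, 8.2 ,
0, -0.005, -0.02, -0.1, -0.4, 8.2  <<
0, -0.005, -0.02, 0, -0.5, 8.1 ,
-0.001, -0.005, -0.02, -0.1, -0.4, 8.2 ,
-0.002, -0.005, -0.02, 0, -0.5, 8.1 ,
-0.0038, -0.0048, -0.019, -0.1, -0.4, 8.2 ,
0.004, -0.006, -0.041, 0, 0, 0  <<
0.004, -0.005, -0.042, 0, 0, 0 ,
0.0042, -0.0057, -0.041, 0, 0, 0 ,
```

```bash
python3 - <<'E'
from gl2 import *
p,M,s=pose()
w=[(p+[0,0,.08],M),(np.array([.46,.19,.22]),M),(np.array([.57,.13,.23]),Tf),(fin(.13),Tf),(fin(0),Tf)]
path(w,s["q"],(p,M))
plan(w[:4])
E
```

```text
[0.496 0.375 0.112] [ 0.81 -0.09  2.11 -0.72  0.68 -0.39]
[0.46 0.19 0.22] [ 0.45 -0.82  2.42 -0.28  0.9  -1.12]
[0.57 0.13 0.23] [ 0.15  0.97  0.62 -0.03  2.43 -1.61]
[0.582 0.042 0.201] [ 0.04  0.97  0.65 -0.14  2.38 -1.76]
[0.582 0.042 0.071] [ 0.04  1.1   0.7  -0.12  2.21 -1.73]
0.026, -0.031, 0, 0, 0, 0 ,
0.0254, -0.0303, 0, 0, 0, 0 ,
0.006, -0.024, -0.036, 0, 0, 0 ,
0.006, -0.023, -0.036, 0, 0, 0 ,
0.005, -0.024, -0.036, 0, 0, 0  <<
0.006, -0.023, -0.036, 0, 0, 0 ,
0.0051, -0.0238, -0.0363, 0, 0, 0 ,
0.008, 0.005, -0.006, 0, -0.4, 8.2 ,
0.008, 0.004, -0.007, 0, -0.4, 8.2 ,
0.009, 0.003, -0.007, -0.1, -0.4, 8.2  <<
0.009, 0.002, -0.007, 0, -0.5, 8.2 ,
0.009, 0, -0.007, -0.1, -0.4, 8.2 ,
0.009, -0.001, -0.007, 0, -0.5, 8.2 ,
0.009, -0.002, -0.006, -0.1, -0.4, 8.2 ,
0.009, -0.004, -0.007, 0, -0.5, 8.1  <<
0.008, -0.005, -0.007, -0.1, -0.4, 8.2 ,
0.007, -0.006, -0.007, 0, -0.5, 8.1 ,
0.0065, -0.006, -0.0061, -0.1, -0.4, 8.2 ,
0.01, 0.011, -0.045, 0, 0, 0 ,
0.0096, 0.0102, -0.0442, 0, 0, 0  <<
```

```bash
python3 - <<'E'
from gl2 import *
p,M,s=pose()
w=[(p+[0,0,.09],M),(np.array([.50,.21,.19]),M@R.from_rotvec([0,0,25],degrees=True).as_matrix()),(np.array([.57,.13,.22]),Tf),(fin(.13),Tf),(fin(0),Tf)]
path(w,s["q"],(p,M))
plan(w[:4])
E
```

```text
[0.496 0.375 0.122] [ 0.81 -0.1   2.11 -0.71  0.7  -0.41]
[0.5  0.21 0.19] [ 0.35 -0.24  1.95 -0.07  1.17 -1.3 ]
[0.57 0.13 0.22] [ 0.15  0.97  0.63 -0.03  2.42 -1.61]
[0.582 0.042 0.201] [ 0.04  0.97  0.65 -0.14  2.38 -1.76]
[0.582 0.042 0.071] [ 0.04  1.1   0.7  -0.12  2.21 -1.73]
0.029, -0.034, 0, 0, 0, 0 ,
0.0288, -0.035, 0, 0, 0, 0 ,
0.009, -0.015, -0.041, 0, 0, 6.2 ,
0.007, -0.016, -0.041, 0, 0, 6.3 ,
0.005, -0.017, -0.041, 0, 0, 6.2  <<
0.0031, -0.0165, -0.0413, 0, 0, 6.3 ,
0.008, -0.002, -0.011, -0.2, -0.6, 8.1 ,
0.008, -0.003, -0.011, -0.2, -0.6, 8.1 ,
0.008, -0.004, -0.011, -0.2, -0.5, 8.1 ,
0.007, -0.005, -0.011, -0.2, -0.6, 8.1  <<
0.006, -0.005, -0.011, -0.1, -0.6, 8.1 ,
0.005, -0.006, -0.011, -0.1, -0.5, 8.2 ,
0.004, -0.007, -0.011, -0.2, -0.5, 8.1 ,
0.0024, -0.0074, -0.0118, -0.1, -0.6, 8.2 ,
0.006, 0.007, -0.045, 0, 0, 0  <<
0.0059, 0.0076, -0.0442, 0, 0, 0 ,
```

Request:
carry_out(
  motion=[0.02, -0.024, 0, 0, 0, 0, -1, 0.025, -0.03, 0, 0, 0, 0, -1, 0.019, -0.027, -0.03, 0, 0, 6, -1, 0.007, -0.016, -0.04, 0, 0, 6, -1, 0.005, -0.016, -0.04, 0, 0, 6, -1],
)

```text
t: 18.4
tool_pos: [0.4915, 0.2771, 0.1509]
orientation: [-1.538, -0.407, -0.249]
force: [1.8, -2.2, -2.5]
opening: 0.0517
```

```bash
python3 - <<'E'
from gl2 import *
p,M,s=pose(); print(p,s["q"].round(2),s["t"],s["force"],s["opening"])
w=[(np.array([.50,.21,.19]),M@R.from_rotvec([0,0,10],degrees=True).as_matrix()),(np.array([.57,.13,.22]),Tf),(fin(.13),Tf),(fin(0),Tf)]
plan(w[:3])
E
```

```text
[0.49146547 0.27713129 0.15088852] [ 0.54 -0.23  2.06 -0.23  0.95 -1.03] 18.4 [ 1.79174595 -2.21083757 -2.52131339] 0.051743606184890045
0.009, -0.017, -0.034, 0, 0, 5 ,
0.0066, -0.0177, -0.0342, 0, 0, 5 ,
0.008, -0.002, -0.011, -0.1, -0.6, 8 ,
0.008, -0.003, -0.011, -0.1, -0.6, 8 ,
0.007, -0.004, -0.011, -0.1, -0.6, 8  <<
0.007, -0.005, -0.011, 0, -0.6, 8 ,
0.006, -0.005, -0.011, -0.1, -0.6, 8 ,
0.005, -0.006, -0.011, 0, -0.5, 8 ,
0.004, -0.007, -0.012, -0.1, -0.6, 8 ,
0.0027, -0.0077, -0.0111, 0, -0.5, 7.9  <<
0.006, 0.007, -0.045, 0, 0, 0 ,
0.006, 0.0076, -0.0443, 0, 0, 0 ,
```

Request:
carry_out(
  motion=[0.009, -0.017, -0.034, 0, 0, 5, -1, 0.007, -0.018, -0.034, 0, 0, 5, -1, 0.008, -0.002, -0.011, -0.1, -0.6, 8, -1, 0.008, -0.003, -0.011, -0.1, -0.6, 8, -1, 0.007, -0.004, -0.011, -0.1, -0.6, 8, -1],
)

```text
t: 18.9
tool_pos: [0.526, 0.1744, 0.2128]
orientation: [-1.588, 0.041, 0.25]
force: [-0.1, 0.8, -1.3]
opening: 0.0519
```

Request:
carry_out(
  motion=[0.007, -0.005, -0.011, 0, -0.6, 8, -1, 0.006, -0.005, -0.011, 0, -0.6, 8, -1, 0.005, -0.006, -0.011, 0, -0.6, 8, -1, 0.004, -0.007, -0.011, 0, -0.6, 8, -1, 0.003, -0.008, -0.011, 0, -0.6, 8, -1],
)

```text
t: 19.4
tool_pos: [0.5749, 0.1236, 0.2331]
orientation: [-1.515, 0.563, 0.833]
force: [0.3, -0.1, -2.5]
opening: 0.0518
```

```bash
python3 - <<'E'
from gl2 import *
p,M,s=pose(); print(p,s["q"].round(2),s["t"],s["force"],s["opening"],(M@ut).round(3))
w=[(fin(.13),Tf),(fin(0),Tf)]
plan(w[:1])
E
```

```text
[0.57491541 0.12359586 0.23309564] [ 0.14  1.    0.56 -0.03  2.46 -1.63] 19.4 [ 0.31255897 -0.10960029 -2.45481162] 0.05175504356169371 [-0.017  0.014 -1.   ]
0.009, 0.012, -0.041, -0.3, 0.4, -0.4 ,
0.01, 0.0132, -0.0414, -0.2, 0.4, -0.4 ,
```

Request:
carry_out(
  motion=[0.009, 0.012, -0.035, -0.2, 0.3, -0.3, -1, 0.009, 0.012, -0.035, -0.2, 0.3, -0.3, -1, 0.002, 0.002, -0.012, 0, 0, 0, -1, 0, 0, 0, 0, 0, 0, -1, 0, 0, 0, 0, 0, 0, -1],
)

```text
t: 19.9
tool_pos: [0.5815, 0.0391, 0.1776]
orientation: [-1.519, 0.584, 0.846]
force: [0.5, 0.1, -1.0]
opening: 0.052
```

```bash
python3 - <<'E'
from gl2 import *
p,M,s=pose(); m=p+M@mt; print(p,m-peg,s["q"].round(2),s["t"],s["force"],(M@ut).round(3))
tip=m-(M@ut)*.128; 
for n in ("side","top"):
    im=imaging.read_camera(n)
    a,b=proj(n,[.56,.05,.12])[0].astype(int); x0,y0=max(a-80,0),max(b-60,0); c=im[y0:b+60,x0:a+80]
    cv2.imwrite(f"pics/{n}9.png",cv2.resize(c,None,fx=4.5,fy=4.5,interpolation=cv2.INTER_CUBIC))
    print(n,(proj(n,np.array([tip,m,peg+[0,0,.088]]))-[x0,y0]+.5)*4.5,x0,y0)
plan([(fin(.1),Tf),(fin(.05),Tf)])
E
```

```text
[0.58154673 0.03910803 0.17757076] [-0.00256313 -0.00234395  0.10626871] [ 0.04  1.03  0.62 -0.15  2.38 -1.77] 19.9 [ 0.5150186   0.11274115 -1.0411904 ] [-0.036  0.001 -0.999]
side [[320.55838013 109.26379654]
 [342.22417915 256.53325655]
 [338.98210769 278.02955955]] 168 160
top [[375.5073962  229.33213766]
 [381.19985932 255.29181991]
 [378.7752716  254.50094067]] 178 147
0.006, 0.0042, 0.0017, -0.2, 0.4, -1.9 ,
0.019, 0.016, 0, 0, 0, 0 ,
0.0193, 0.016, 0, 0, 0, 0 ,
```

View pics/side9.png

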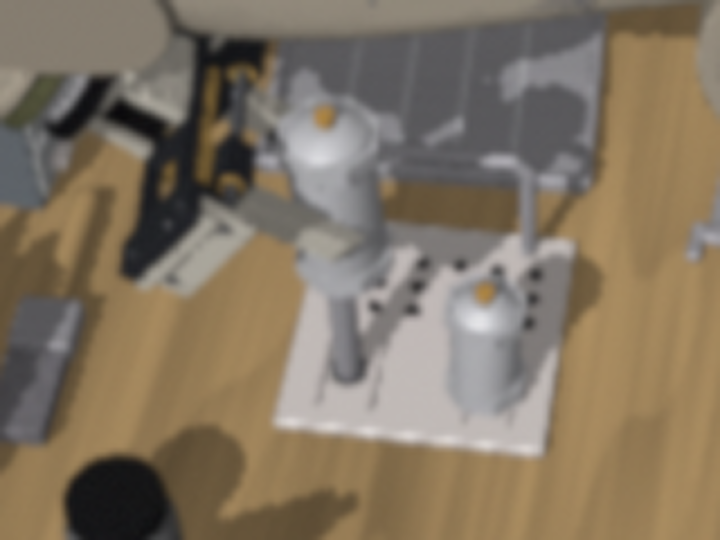

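View pics/top9.png

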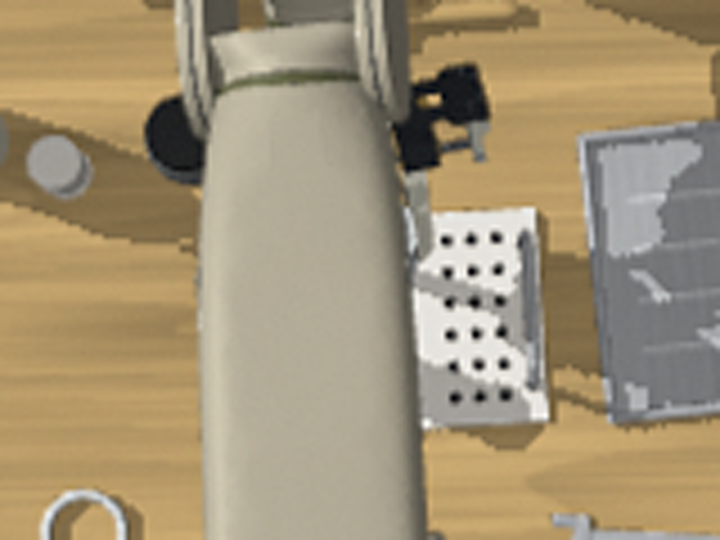

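Request:
carry_out(
  motion=[0.006, 0.004, 0.002, -0.2, 0.4, -1.9, -1, 0.014, 0.012, 0, 0, 0, 0, -1, 0.014, 0.012, 0, 0, 0, 0, -1, 0, 0, 0, 0, 0, 0, -1, 0, 0, 0, 0, 0, 0, -1],
)

```text
t: 20.5
tool_pos: [0.5827, 0.0466, 0.1375]
orientation: [-1.537, 0.548, 0.814]
force: [0.3, 1.0, -2.3]
opening: 0.0517
```

```bash
python3 - <<'E'
from gl2 import *
p,M,s=pose(); m=p+M@mt; print(p,m-peg,s["q"].round(2),s["t"],s["force"],(M@ut).round(3))
plan([(fin(.015),Tf)])
E
```

```text
[0.58273055 0.04656111 0.13746404] [0.00124364 0.00507328 0.06597251] [ 0.05  1.03  0.69 -0.13  2.29 -1.74] 20.5 [ 0.30741075  0.96286273 -2.31847022] [ 0.008  0.001 -1.   ]
0.019, 0.017, -0.002, 0.1, 0.1, 0.2 ,
0.0188, 0.0173, -0.0028, 0.2, 0.1, 0.3 ,
```

Request:
carry_out(
  motion=[0.015, 0.013, -0.003, 0.1, 0.1, 0.2, -1, 0.015, 0.013, -0.003, 0, 0, 0.2, -1, 0.006, 0.005, 0, 0, 0, 0, -1, 0, 0, 0, 0, 0, 0, -1, 0, 0, 0, 0, 0, 0, -1],
)

```text
t: 21.0
tool_pos: [0.5826, 0.0396, 0.0839]
orientation: [-1.533, 0.56, 0.821]
force: [-0.2, 0.4, -1.9]
opening: 0.0516
```

```bash
python3 - <<'E'
from gl2 import *
p,M,s=pose(); m=p+M@mt; print(p,m-peg,s["t"],s["force"],(M@ut).round(3))
plan([(fin(0.0),Tf)])
E
```

```text
[0.58255233 0.03955945 0.08389987] [ 0.00038603 -0.00202127  0.01244734] 21.0 [-0.18815928  0.40541522 -1.91325609] [-0.004 -0.001 -1.   ]
0.0094, 0.0081, 0.002, 0.1, 0.1, -0.2 ,
```

Now the last 12 mm, slowly; I'll end without relaxing rows so that contact force shows.

Request:
carry_out(
  motion=[0.004, 0.003, 0.001, 0, 0, 0, -1, 0.003, 0.003, 0, 0, 0, 0, -1, 0.003, 0.002, 0, 0, 0, 0, -1, 0, 0, 0, 0, 0, 0, -1, 0, 0, 0, 0, 0, 0, -1],
)

```text
t: 21.5
tool_pos: [0.5838, 0.0408, 0.0722]
orientation: [-1.534, 0.557, 0.818]
force: [-0.9, 0.2, -2.8]
opening: 0.0521
```

```bash
python3 - <<'E'
from gl2 import *
p,M,s=pose(); m=p+M@mt; print(p,m-peg,s["t"],s["force"],(M@ut).round(3))
E
```

```text
[0.5837793  0.0407684  0.07215883] [ 0.00181385 -0.00080368  0.00069416] 21.5 [-0.88434891  0.15082988 -2.82382725] [-0.    -0.001 -1.   ]
```

Request:
carry_out(
  motion=[0.002, 0.002, 0, 0, 0, 0, -1, 0.002, 0.001, 0, 0, 0, 0, -1, 0, 0, 0, 0, 0, 0, -1, 0, 0, 0, 0, 0, 0, -1, 0.002, 0.001, 0, 0, 0, 0, -1],
)

```text
t: 22.0
tool_pos: [0.5855, 0.0409, 0.0716]
orientation: [-1.535, 0.557, 0.816]
force: [-1.6, -1.5, 14.5]
opening: 0.0521
```

```bash
python3 - <<'E'
from gl2 import *
p,M,s=pose(); m=p+M@mt; print(p,m-peg,s["t"],s["force"],(M@ut).round(3))
im=imaging.read_camera("side"); n="side"
a,b=proj(n,[.56,.05,.12])[0].astype(int); x0,y0=max(a-80,0),max(b-60,0); c=im[y0:b+60,x0:a+80]
cv2.imwrite(f"pics/{n}10.png",cv2.resize(c,None,fx=4.5,fy=4.5,interpolation=cv2.INTER_CUBIC))
print((proj(n,np.array([peg+[0,0,.128],peg]))-[x0,y0]+.5)*4.5)
E
```

```text
[0.58548304 0.0409025  0.07162603] [ 0.00357441 -0.00072846  0.00015877] 22.0 [-1.64350062 -1.49882733 14.50865847] [ 0.001 -0.002 -1.   ]
[[334.94621414 235.77514176]
 [347.22375054 364.31672646]]
```

View pics/side10.png

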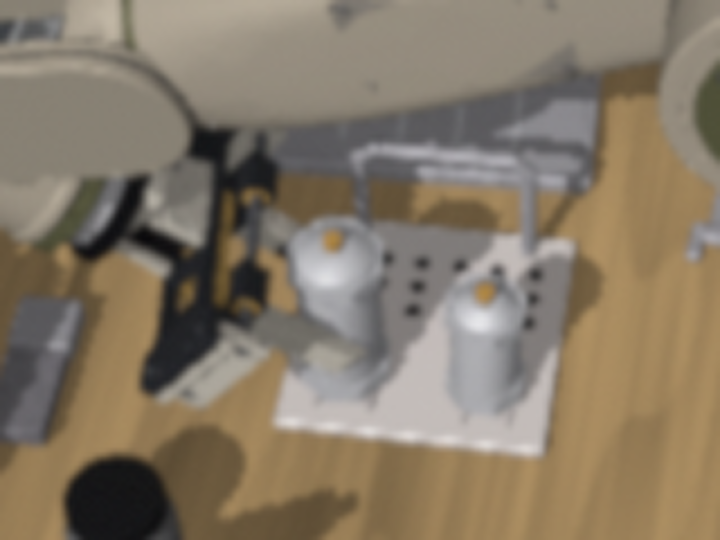

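Request:
carry_out(
  motion=[0, 0, 0, 0, 0, 0, -1, 0, 0, 0, 0, 0, 0, 1, 0, 0, 0, 0, 0, 0, 1, 0, 0, 0, 0, 0, 0, 1, 0, 0, 0, 0, 0, 0, 1],
)

```text
t: 22.55
tool_pos: [0.5855, 0.041, 0.0714]
orientation: [-1.535, 0.558, 0.817]
force: [0.2, -0.6, 0.9]
opening: 0.0793
```

Request:
carry_out(
  motion=[0, 0, 0, 0, 0, 0, 1, 0, -0.02, 0, 0, 0, 0, 1, 0, -0.03, 0, 0, 0, 0, 1, 0, -0.035, 0, 0, 0, 0, 1, -0.015, -0.02, 0, 0, 0, 0, 1],
)

```text
t: 23.05
tool_pos: [0.6437, 0.051, 0.136]
orientation: [-1.532, 0.566, 0.827]
force: [-0.2, -0.0, -1.2]
opening: 0.0931
```

```bash
python3 - <<'E'
from gl2 import *
p,M,s=pose(); print(p,s["t"],s["force"],s["q"].round(2),s["opening"])
for n in("side","top"):
    im=imaging.read_camera(n)
    a,b=proj(n,[.56,.05,.12])[0].astype(int); x0,y0=max(a-80,0),max(b-60,0); c=im[y0:b+60,x0:a+80]
    cv2.imwrite(f"pics/{n}11.png",cv2.resize(c,None,fx=4.5,fy=4.5,interpolation=cv2.INTER_CUBIC))
E
```

```text
[0.64371474 0.05098094 0.13604871] 23.05 [-0.23088846 -0.04038142 -1.17551376] [ 0.05  1.41  0.08 -0.17  2.53 -1.79] 0.09310570832077487
```

View pics/side11.png

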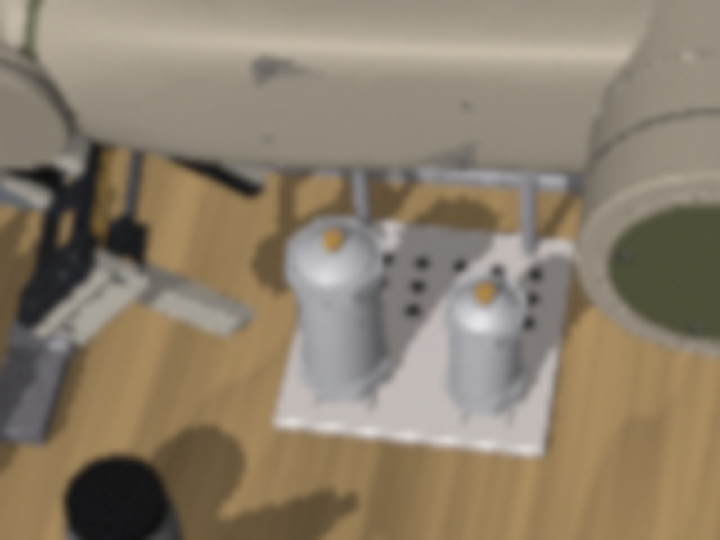

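```bash
cat > gh.py <<'E'
from scan import *
from gs import path
ry=-1.535; rx=np.array([np.cos(ry),np.sin(ry),0]); rk=np.array([.535,-.0007,0])
H=rk+.072*rx+[0,0,.095]
T=Rt([0,0,-1],-rx)
E
python3 - <<'E'
from gh import *
p,M,s=pose(); print(M.round(2),H)
w=[(np.array([.60,.04,.24]),M@R.from_rotvec([0,0,-15],degrees=True).as_matrix()),(np.array([.55,-.06,.24]),T)]
path(w+[(H,T),(np.array([.56,-.32,.12]),T)],s["q"],(p,M))
plan(w)
E
```

```text
[[ 0.63 -0.76 -0.18]
 [ 0.11 -0.14  0.98]
 [-0.77 -0.64 -0.  ]] [ 0.53757679 -0.07265388  0.095     ]
[0.6  0.04 0.24] [ 0.03  0.75  0.82 -0.1   2.19 -1.75]
[ 0.55 -0.06  0.24] [-0.2   0.    1.62 -0.    1.52 -1.81]
[ 0.538 -0.073  0.095] [-0.23  0.09  1.8  -0.    1.25 -1.84]
[ 0.56 -0.32  0.12] [-0.6   0.33  1.48  0.    1.33 -2.21]
-0.035, -0.009, -0.001, 0, 0, -5 ,
-0.035, -0.012, -0.001, 0, 0, -5 ,
-0.0329, -0.0153, -0.0011, 0, 0, -5 ,
-0.011, 0.008, -0.018, 0.5, 1.6, -7 ,
-0.011, 0.006, -0.018, 0.5, 1.6, -7  <<
-0.011, 0.005, -0.019, 0.5, 1.5, -7 ,
-0.012, 0.003, -0.019, 0.6, 1.6, -7 ,
-0.011, 0.0013, -0.0192, 0.5, 1.5, -7.1 ,
```

Request:
carry_out(
  motion=[-0.035, -0.009, -0.001, 0, 0, -5, 1, -0.035, -0.012, -0.001, 0, 0, -5, 1, -0.033, -0.015, -0.001, 0, 0, -5, 1, -0.011, 0.008, -0.018, 0.5, 1.6, -7, 1, -0.011, 0.006, -0.018, 0.5, 1.6, -7, 1],
)

```text
t: 23.65
tool_pos: [0.5964, 0.0075, 0.198]
orientation: [-1.581, 0.27, 0.465]
force: [1.3, -0.1, 1.1]
opening: 0.0926
```

Request:
carry_out(
  motion=[-0.011, 0.005, -0.019, 0.5, 1.5, -7, 1, -0.012, 0.003, -0.019, 0.5, 1.5, -7, 1, -0.011, 0.001, -0.019, 0.5, 1.5, -7, 1, 0, 0, 0, 0, 0, 0, 1, 0, 0, 0, 0, 0, 0, 1],
)

```text
t: 24.15
tool_pos: [0.5563, -0.0556, 0.1997]
orientation: [-1.582, 0.032, 0.089]
force: [0.1, 0.5, 0.9]
opening: 0.0933
```

```bash
python3 - <<'E'
from gh import *
p,M,s=pose(); print(p,M.round(3),s["t"],s["q"].round(2))
for n in("side","top"):
    im=imaging.read_camera(n)
    for r in models.outline_of(n,"rack")[:2]: print(n,r["confidence"],r["pixel"],r["pixels"].sum()); 
    a,b=proj(n,[.53,.0,.05])[0].astype(int); x0,y0=max(a-80,0),max(b-60,0); c=im[y0:b+60,x0:a+80]
    e=(proj(n,np.array([H+.045*np.array([-rx[1],rx[0],0]),H-.045*np.array([-rx[1],rx[0],0])]))-[x0,y0]+.5)*4.5
    print(e)
    c=cv2.resize(c,None,fx=4.5,fy=4.5,interpolation=cv2.INTER_CUBIC); cv2.line(c,tuple(e[0].astype(int)),tuple(e[1].astype(int)),(0,0,255),1)
    cv2.imwrite(f"pics/{n}12.png",c)
E
```

```text
[ 0.55634158 -0.05560067  0.19971726] [[ 0.996 -0.076 -0.037]
 [ 0.036 -0.014  0.999]
 [-0.077 -0.997 -0.011]] 24.15 [-0.17  0.11  1.58 -0.03  1.52 -1.78]
side 0.58 [265.6, 232.6] 1861
side 0.29 [310.6, 335.0] 293
[[304.15969916 132.4523733 ]
 [444.49454619 146.7477198 ]]
top 0.96 [278.9, 222.8] 1113
[[454.92722888 196.92329489]
 [462.20043739 315.62193853]]
```

View pics/side12.png

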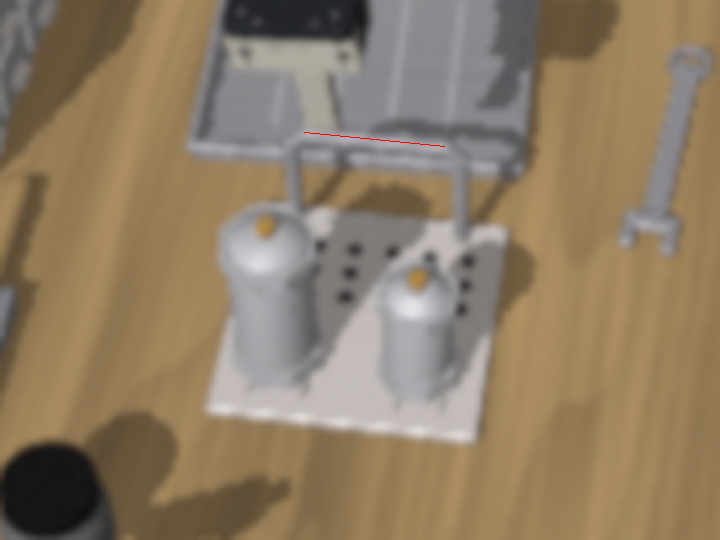

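View pics/top12.png

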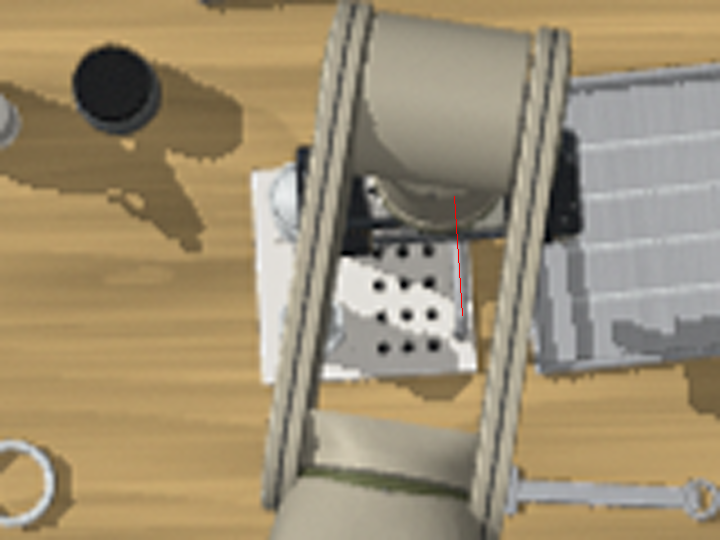

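```bash
python3 - <<'E'
from gh import *
n="side"; a,b=proj(n,[.53,.0,.05])[0].astype(int); x0,y0=max(a-80,0),max(b-60,0)
ryv=np.array([-rx[1],rx[0],0])
for z in(0,.008):
  for sx,sy in((-1,1),(-1,-1),(1,1),(1,-1)):
    print(z,sx,sy,((proj(n,rk+.085*(sx*rx+sy*ryv)+[0,0,z])-[x0,y0]+.5)*4.5).round(0))
im=cv2.imread("pics/side12.png")[100:260,200:540]; cv2.imwrite("pics/z3.png",cv2.resize(im,None,fx=2.3,fy=2.3))
E
```

```text
0 -1 1 [[205. 413.]]
0 -1 -1 [[474. 444.]]
0 1 1 [[256. 206.]]
0 1 -1 [[506. 233.]]
0.008 -1 1 [[204. 405.]]
0.008 -1 -1 [[475. 436.]]
0.008 1 1 [[255. 199.]]
0.008 1 -1 [[506. 225.]]
```

View pics/z3.png

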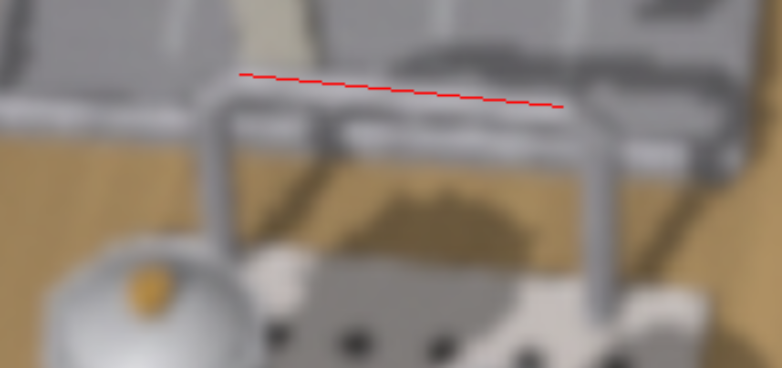

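```bash
python3 - <<'E'
from gh import *
plan([(H+[0,0,.06],T),(H+[0,0,.006],T)])
E
```

```text
-0.009, 0.023, -0.008, 0.3, 0.1, -2.2 ,
-0.0104, 0.0228, -0.0086, 0.3, 0.1, -2.3 ,
0, 0.027, 0, 0, 0, 0 ,
0, 0.027, 0.0001, 0, 0, 0 ,
```

Request:
carry_out(
  motion=[-0.009, 0.022, -0.008, 0.3, 0.1, -2.2, 1, -0.01, 0.022, -0.008, 0.3, 0.1, -2.2, 1, 0, 0.01, 0, 0, 0, 0, 1, 0, 0, 0, 0, 0, 0, 1, 0, 0, 0, 0, 0, 0, 1],
)

```text
t: 24.85
tool_pos: [0.5442, -0.0696, 0.1449]
orientation: [-1.57, -0.031, 0.034]
force: [0.2, 0.6, 0.1]
opening: 0.0929
```

```bash
python3 - <<'E'
from gh import *
p,M,s=pose(); print(p-H,M.round(3),s["t"])
plan([(H+[0,0,.006],T)])
E
```

```text
[0.00661784 0.00304961 0.04988655] [[ 0.999 -0.002 -0.041]
 [ 0.041  0.     0.999]
 [-0.002 -1.     0.   ]] 24.85
-0.0067, 0.0439, -0.0028, 0, 0.3, -0.1 ,
```

Request:
carry_out(
  motion=[-0.004, 0.02, -0.002, 0, 0.3, 0, 1, -0.003, 0.02, -0.001, 0, 0, 0, 1, 0, 0.004, 0, 0, 0, 0, 1, 0, 0, 0, 0, 0, 0, -0.3, 0, 0, 0, 0, 0, 0, -1],
  squeeze=30,
)

```text
t: 25.35
tool_pos: [0.5448, -0.0717, 0.106]
orientation: [-1.572, -0.034, 0.027]
force: [-0.2, -0.4, -0.7]
opening: 0.0816
```

Request:
carry_out(
  motion=[0, 0, 0, 0, 0, 0, -1, 0, 0, 0, 0, 0, 0, -1, 0, 0, 0, 0, 0, 0, -1, 0, 0, 0, 0, 0, 0, -1, 0, 0, 0, 0, 0, 0, -1],
)

```text
t: 25.85
tool_pos: [0.5475, -0.072, 0.1099]
orientation: [-1.573, -0.038, 0.024]
force: [0.3, -0.5, 0.3]
opening: 0.0418
```

Request:
carry_out(
  motion=[0, 0, 0, 0, 0, 0, -1, 0, 0, 0, 0, 0, 0, -1, 0, 0, 0, 0, 0, 0, -1, 0, 0, 0, 0, 0, 0, -1, 0, 0, 0, 0, 0, 0, -1],
)

```text
t: 26.35
tool_pos: [0.5474, -0.0722, 0.1099]
orientation: [-1.574, -0.038, 0.024]
force: [0.5, 0.3, 0.2]
opening: 0.009
```

```bash
python3 - <<'E'
from gh import *
p,M,s=pose(); print(p-H,s["t"],s["opening"],s["force"])
im=imaging.read_camera("side"); n="side"
a,b=proj(n,[.53,.0,.05])[0].astype(int); x0,y0=max(a-80,0),max(b-70,0); c=im[y0:b+50,x0:a+80]
cv2.imwrite("pics/s13.png",cv2.resize(c,None,fx=4.5,fy=4.5,interpolation=cv2.INTER_CUBIC))
E
```

```text
[0.00979634 0.00041356 0.01486568] 26.35 0.009005628788779366 [0.49066964 0.34917032 0.20691249]
```

View pics/s13.png

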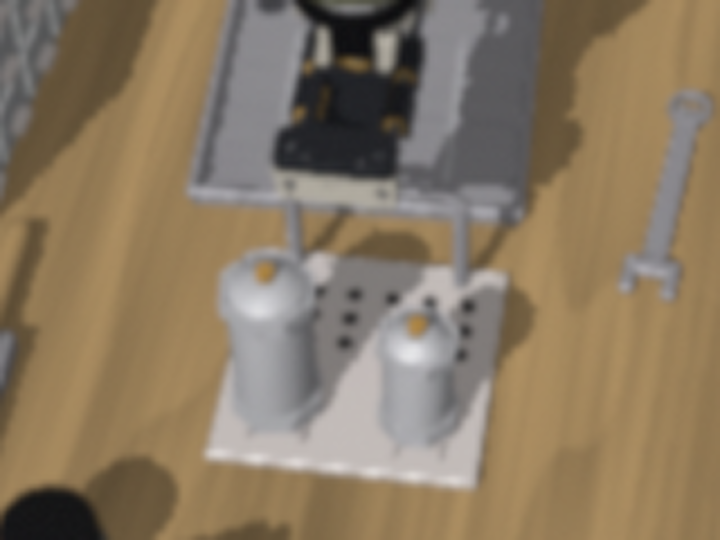

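Request:
carry_out(
  motion=[0, 0, 0, 0, 0, 0, -0.4, 0, 0, 0, 0, 0, 0, -0.4, -0.004, 0.01, 0, 0, 0.5, 0, -0.4, -0.003, 0.008, 0, 0, 0, 0, -0.4, 0, 0.002, 0, 0, 0, 0, -1],
)

```text
t: 26.9
tool_pos: [0.5399, -0.0724, 0.0881]
orientation: [-1.574, -0.031, 0.016]
force: [-0.5, 0.1, -0.0]
opening: 0.0236
```

Request:
carry_out(
  motion=[0, 0.002, 0, 0, 0, 0, -1, 0, 0, 0, 0, 0, 0, -1, 0, 0, 0, 0, 0, 0, -1, 0, 0, 0, 0, 0, 0, -1, 0, 0, 0, 0, 0, 0, -1],
  squeeze=30,
)

```text
t: 27.4
tool_pos: [0.5389, -0.0723, 0.0846]
orientation: [-1.573, -0.029, 0.018]
force: [0.9, -0.9, -1.2]
opening: 0.0089
```

```bash
python3 - <<'E'
from gh import *
p,M,s=pose(); print(p,p-H,s["t"],s["opening"],s["force"],M.round(3))
E
```

```text
[ 0.53889021 -0.07234453  0.08462691] [ 0.00131343  0.00030935 -0.01037309] 27.4 0.008893452820295395 [ 0.90152137 -0.91667168 -1.211272  ] [[ 1.     0.007 -0.03 ]
 [ 0.03  -0.002  1.   ]
 [ 0.007 -1.    -0.003]]
```

Request:
carry_out(
  motion=[0, -0.004, 0, 0, 0, 0, -1, 0, -0.007, 0, 0, 0, 0, -1, 0, -0.007, 0, 0, 0, 0, -1, 0, -0.004, 0, 0, 0, 0, -1, 0, 0, 0, 0, 0, 0, -1],
)

```text
t: 27.9
tool_pos: [0.5375, -0.0714, 0.1072]
orientation: [-1.572, -0.027, 0.02]
force: [0.5, 1.2, -5.5]
opening: 0.009
```

```bash
python3 - <<'E'
from gh import *
p,M,s=pose(); print(p,p-H,s["t"],s["opening"],s["force"],M.round(3))
im=imaging.read_camera("side"); n="side"
a,b=proj(n,[.53,.0,.05])[0].astype(int); x0,y0=max(a-80,0),max(b-70,0); c=im[y0:b+50,x0:a+80]
cv2.imwrite("pics/s14.png",cv2.resize(c,None,fx=4.5,fy=4.5,interpolation=cv2.INTER_CUBIC))
E
```

```text
[ 0.53748663 -0.07141463  0.10722099] [-9.01564645e-05  1.23924933e-03  1.22209917e-02] 27.9 0.008952874998113796 [ 0.4722978  1.2187774 -5.4936537] [[ 1.     0.004 -0.03 ]
 [ 0.03  -0.001  1.   ]
 [ 0.004 -1.    -0.001]]
```

View pics/s14.png

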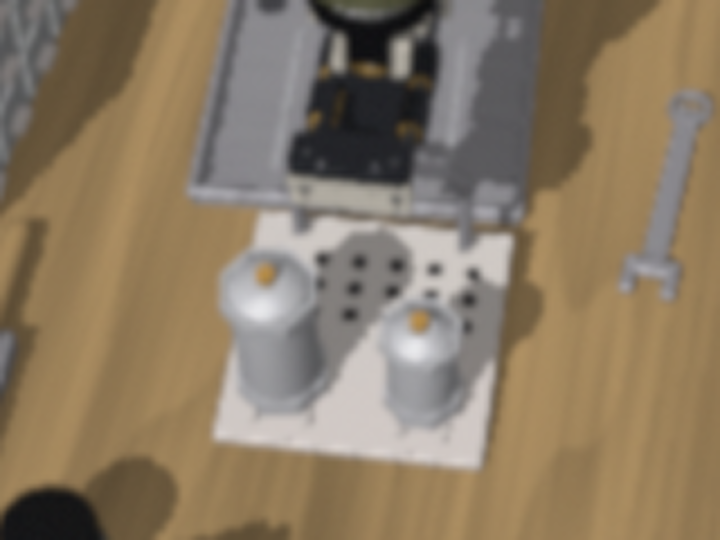

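Request:
carry_out(
  motion=[0.001, 0, -0.006, 0, 0, 0, -1, 0.002, 0, -0.012, 0, -0.2, 0, -1, 0.002, 0, -0.014, 0, -0.2, 0, -1, 0.002, 0, -0.014, 0, -0.2, 0, -1, 0.002, 0, -0.014, 0, -0.2, 0, -1],
)

```text
t: 28.45
tool_pos: [0.5485, -0.1348, 0.106]
orientation: [-1.571, -0.039, 0.035]
force: [0.9, 0.5, -5.5]
opening: 0.0088
```

```bash
cat > st.py <<'E'
from gh import *
p,M,s=pose(); 
tr=np.array([.5746,-.243]); ty=-1.4895; tx=np.array([np.cos(ty),np.sin(ty)]); tyv=np.array([-tx[1],tx[0]])
bar=p+[0,0,0]; bz=p[2]+.0104
from scipy.optimize import brentq
th=brentq(lambda t:.157*np.sin(t)+.095*np.cos(t)-bz,-.3,.6) if bz>.08 else 0
jaw=-M[:,2]; ang=np.arctan2(jaw[1],jaw[0]); f=np.array([np.cos(ang),np.sin(ang)])
fr=p[:2]+f*(.013*np.cos(th)+.095*np.sin(th)); re=fr-f*.17*np.cos(th)
print("p",p.round(4),"t",s["t"],"open",s["opening"].round(4),"F",s["force"].round(1),"yaw",ang.round(3),"th(rear on bench)",round(th,3),"front h",round(.17*np.sin(th),4))
for n,q in(("front",fr),("rear",re),("centre",(fr+re)/2)): print(n,"tray x,y",((q-tr)@tx).round(4),((q-tr)@tyv).round(4))
E
cat > sv.py <<'E'
import sys
from st import *
im=imaging.read_camera("side"); n="side"
a,b=proj(n,[.56,-.12,.05])[0].astype(int); x0,y0=max(a-80,0),max(b-70,0); c=im[y0:b+60,x0:a+80]
cv2.imwrite(f"pics/{sys.argv[1]}.png",cv2.resize(c,None,fx=4.5,fy=4.5,interpolation=cv2.INTER_CUBIC))
E
python3 sv.py s15
```

```text
Traceback (most recent call last):
  File "sv.py", line 2, in <module>
    from st import *
  File "st.py", line 9, in <module>
    print("p",p.round(4),"t",s["t"],"open",s["opening"].round(4),"F",s["force"].round(1),"yaw",ang.round(3),"th(rear on bench)",round(th,3),"front h",round(.17*np.sin(th),4))
                                           ^^^^^^^^^^^^^^^^^^
AttributeError: 'float' object has no attribute 'round'
```

```bash
sed -i 's/s\["opening"\].round(4)/round(s["opening"],4)/' st.py; python3 sv.py s15
```

```text
p [ 0.5485 -0.1348  0.106 ] t 28.45 open 0.0088 F [ 0.9  0.5 -5.5] yaw -1.524 th(rear on bench) 0.143 front h 0.0242
front tray x,y -0.0836 -0.0181
rear tray x,y -0.2517 -0.0124
centre tray x,y -0.1677 -0.0152
```

View pics/s15.png

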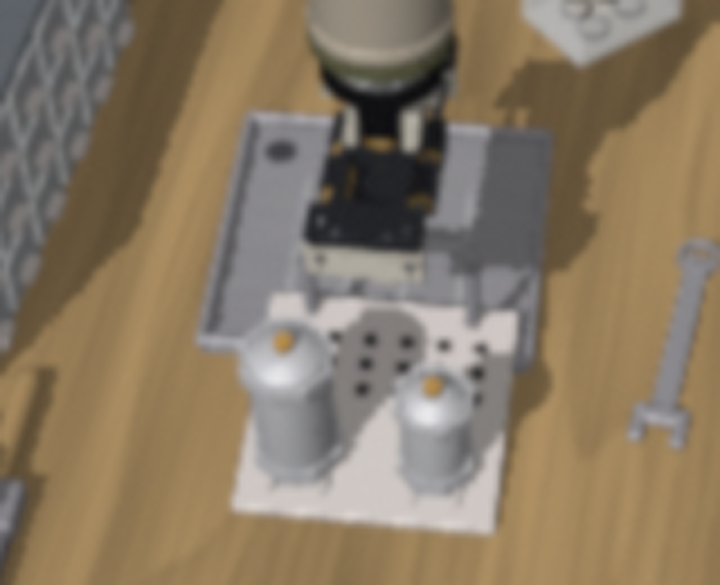

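Request:
carry_out(
  motion=[0.002, 0, -0.013, 0, -0.2, 0, -1, 0.002, 0, -0.013, 0, -0.2, 0, -1, 0.002, 0, -0.013, 0, -0.2, 0, -1, 0.002, 0, -0.013, 0, -0.2, 0, -1, 0.002, 0, -0.012, 0, -0.2, 0, -1],
)

```text
t: 29.0
tool_pos: [0.5631, -0.2052, 0.1064]
orientation: [-1.571, -0.053, 0.049]
force: [-0.4, 4.0, -2.7]
opening: 0.0087
```

```bash
python3 sv.py s16
```

```text
p [ 0.5631 -0.2052  0.1064] t 29.0 open 0.0087 F [-0.4  4.  -2.7] yaw -1.506 th(rear on bench) 0.146 front h 0.0247
front tray x,y -0.0119 -0.0088
rear tray x,y -0.1801 -0.006
centre tray x,y -0.096 -0.0074
```

View pics/s16.png

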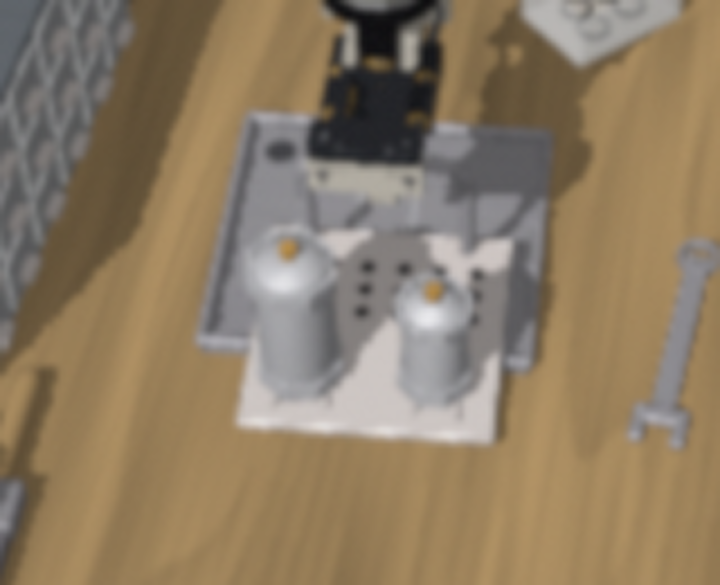

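Request:
carry_out(
  motion=[0.002, 0, -0.012, 0, -0.2, 0, -1, 0.002, 0, -0.012, 0, -0.2, 0, -1, 0.002, 0, -0.012, 0, -0.2, 0, -1, 0.002, 0, -0.01, 0, 0, 0, -1, 0.001, 0, -0.006, 0, 0, 0, -1],
)

```text
t: 29.55
tool_pos: [0.577, -0.2618, 0.1066]
orientation: [-1.571, -0.061, 0.057]
force: [-0.2, 2.0, -3.5]
opening: 0.009
```

```bash
python3 sv.py s17
```

```text
p [ 0.577  -0.2618  0.1066] t 29.55 open 0.009 F [-0.2  2.  -3.5] yaw -1.495 th(rear on bench) 0.147 front h 0.0249
front tray x,y 0.0457 0.0007
rear tray x,y -0.1224 0.0017
centre tray x,y -0.0384 0.0012
```

View pics/s17.png

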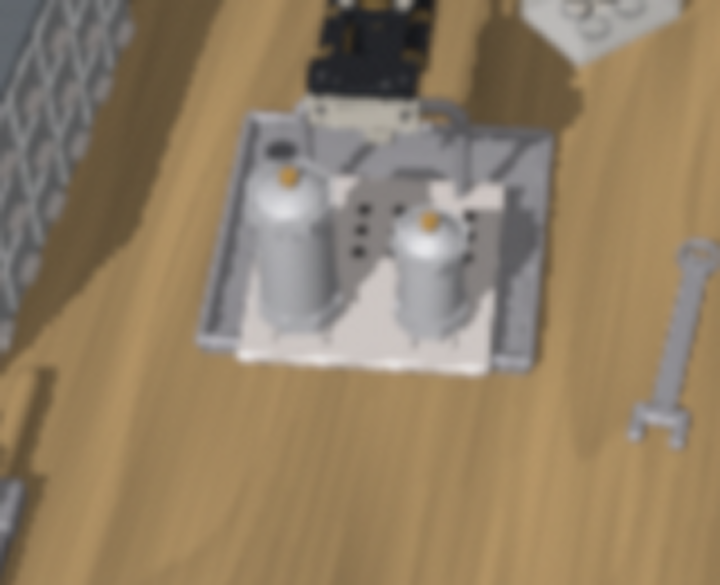

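Request:
carry_out(
  motion=[0, 0.002, -0.01, 1.5, 0, 0, -1, 0, 0.003, -0.01, 1.5, 0, 0, -1, 0, 0.004, -0.006, 1.5, 0, 0, -1, 0, 0.004, -0.002, 1.5, 0, 0, -1, 0, 0.002, 0, 0, 0, 0, -1],
)

```text
t: 30.1
tool_pos: [0.5803, -0.2931, 0.0909]
orientation: [-1.464, -0.058, 0.057]
force: [-1.6, -3.4, 0.0]
opening: 0.0092
```

```bash
python3 sv.py s18
```

```text
p [ 0.5803 -0.2931  0.0909] t 30.1 open 0.0092 F [-1.6 -3.4  0. ] yaw -1.496 th(rear on bench) 0.04 front h 0.0069
front tray x,y 0.0672 0.0015
rear tray x,y -0.1026 0.0026
centre tray x,y -0.0177 0.002
```

View pics/s18.png

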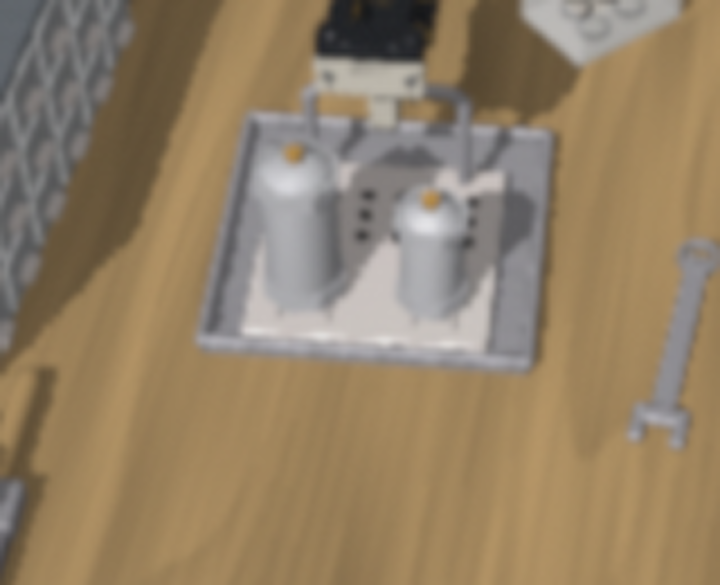

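Request:
carry_out(
  motion=[0, 0, -0.004, 0, 0, 0, -1, 0, 0, -0.005, 0, 0, 0, -1, 0, 0, -0.005, 0, 0, 0, -1, 0, 0, -0.005, 0, 0, 0, -1, 0, 0, -0.003, 0, 0, 0, -1],
)

```text
t: 30.65
tool_pos: [0.5823, -0.3114, 0.0885]
orientation: [-1.46, -0.06, 0.061]
force: [-0.3, 4.5, -0.9]
opening: 0.0091
```

```bash
python3 sv.py s19
```

```text
p [ 0.5823 -0.3114  0.0885] t 30.65 open 0.0091 F [-0.3  4.5 -0.9] yaw -1.493 th(rear on bench) 0.025 front h 0.0042
front tray x,y 0.0841 0.0021
rear tray x,y -0.0858 0.0026
centre tray x,y -0.0008 0.0023
```

View pics/s19.png

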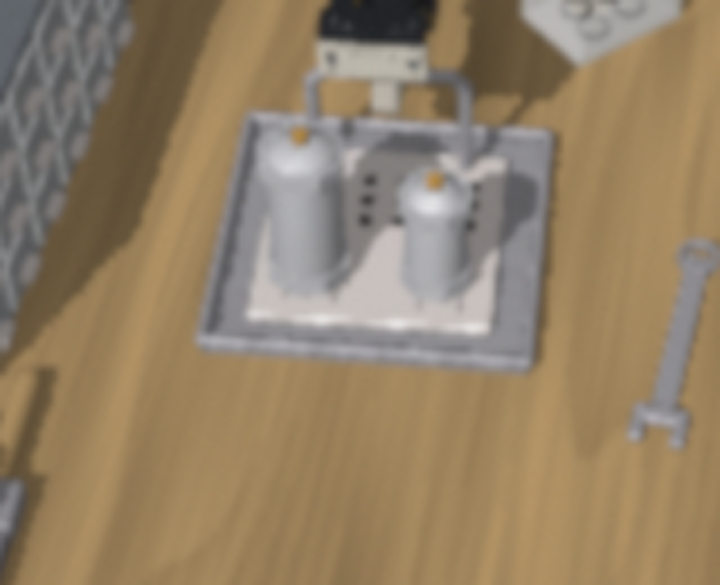

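Request:
carry_out(
  motion=[0, 0.002, 0, 0, 0, 0, -1, 0, 0, 0, 0, 0, 0, -1, 0, 0, 0, 0, 0, 0, -0.4, 0, 0, 0, 0, 0, 0, -0.4, 0, 0, 0, 0, 0, 0, -0.4],
)

```text
t: 31.2
tool_pos: [0.5833, -0.3134, 0.0899]
orientation: [-1.464, -0.062, 0.059]
force: [-0.6, -0.8, -0.3]
opening: 0.0264
```

```bash
python3 sv.py s20
```

```text
p [ 0.5833 -0.3134  0.0899] t 31.2 open 0.0264 F [-0.6 -0.8 -0.3] yaw -1.492 th(rear on bench) 0.034 front h 0.0058
front tray x,y 0.0871 0.0029
rear tray x,y -0.0828 0.0034
centre tray x,y 0.0022 0.0031
```

View pics/s20.png

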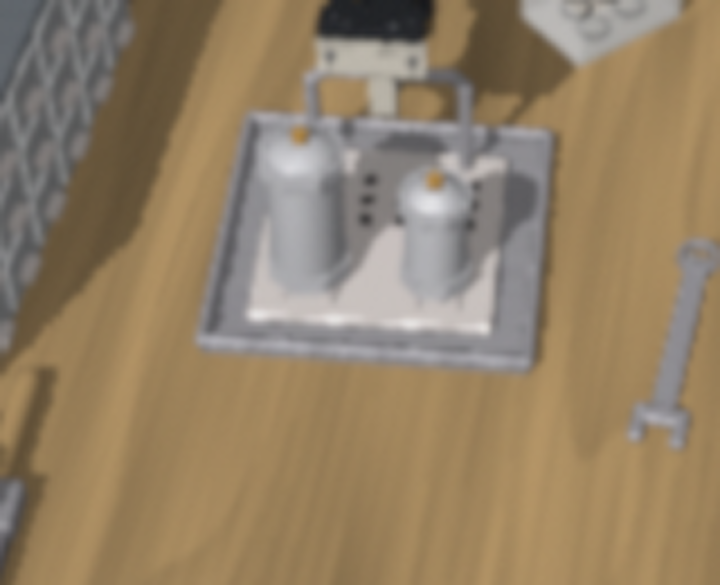

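Rack unchanged after release, gripper open 26 mm on the 10 mm bar. Rising straight along the fingers, then leaning away from the bowls.

Request:
carry_out(
  motion=[0, 0, 0, 0, 0, 0, 0, 0, -0.01, -0.001, 0, 0, 0, 0, 0, -0.025, -0.003, 0, 0, 0, 0, 0, -0.04, -0.004, 0, 0, 0, 0, 0, -0.045, -0.01, 0, 0, 0, 0],
)

```text
t: 31.75
tool_pos: [0.5814, -0.3409, 0.2031]
orientation: [-1.455, -0.054, 0.069]
force: [0.5, -0.8, -0.0]
opening: 0.0463
```

Request:
carry_out(
  motion=[0, -0.04, -0.02, 0, 0, 0, 0, -0.02, -0.01, -0.04, 0, 0, 0, 0, -0.03, 0, -0.04, 0, 0, 0, 0, -0.03, 0, -0.03, 0, 0, 0, 0, -0.02, 0, -0.02, 0, 0, 0, 0],
)

```text
t: 32.25
tool_pos: [0.4978, -0.5099, 0.2549]
orientation: [-1.471, -0.072, 0.063]
force: [-0.5, -0.4, -0.4]
opening: 0.0467
```

```bash
python3 - <<'E'
from look import *
from h import *
for n in("side","top"):
    im=imaging.read_camera(n); cv2.imwrite(f"pics/{n}21.png",im)
    for r in models.outline_of(n,"rack")[:1]: m=r["pixels"]; print(n,r["confidence"],r["pixel"])
    a,b=proj(n,[.57,-.23,.05])[0].astype(int); x0,y0=max(a-80,0),max(b-60,0); c=cv2.resize(im[y0:b+60,x0:a+80],None,fx=4.5,fy=4.5,interpolation=cv2.INTER_CUBIC)
    # expected flat rack at tray centre
    yaw=-1.493; f=np.array([np.cos(yaw),np.sin(yaw),0]); l=np.array([-f[1],f[0],0]); ctr=np.array([.5823,-.3115,0])-.072*f; ctr[2]=.003
    pts=[ctr+.085*(i*f+j*l)+[0,0,.008] for i,j in((1,1),(1,-1),(-1,-1),(-1,1))]
    e=((proj(n,np.array(pts))-[x0,y0]+.5)*4.5).astype(int); cv2.polylines(c,[e],True,(0,0,255),1)
    for k,(q,L) in enumerate(((.045,.128),(-.045,.096))):
        b0=ctr-.04*f+q*l+[0,0,.012]; g=((proj(n,np.array([b0,b0+[0,0,L]]))-[x0,y0]+.5)*4.5).astype(int); cv2.line(c,tuple(g[0]),tuple(g[1]),(0,255,0),1)
    cv2.imwrite(f"pics/{n}22.png",c)
print(robot.read_state()["t"],robot.read_state()["tool_pos"],ctr)
E
```

```text
side 0.97 [269.2, 173.1]
top 0.39 [345.9, 205.5]
32.45 [ 0.49927342 -0.50782554  0.25426668] [ 0.57670431 -0.23971777  0.003     ]
```

View pics/side22.png

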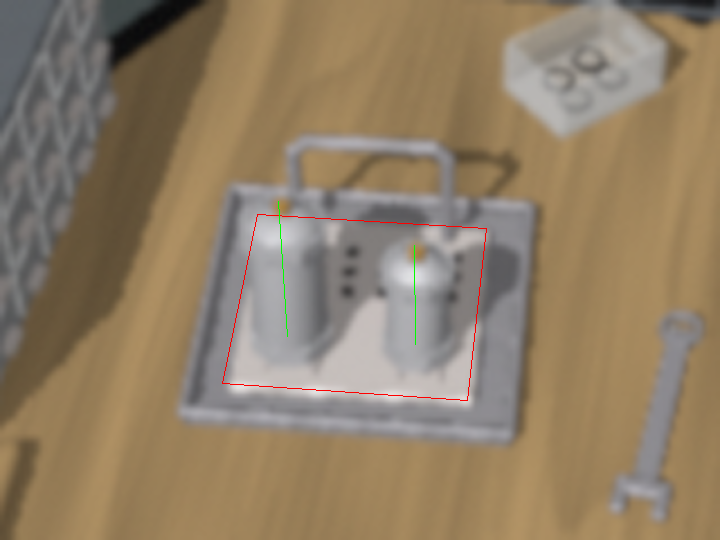

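View pics/top22.png

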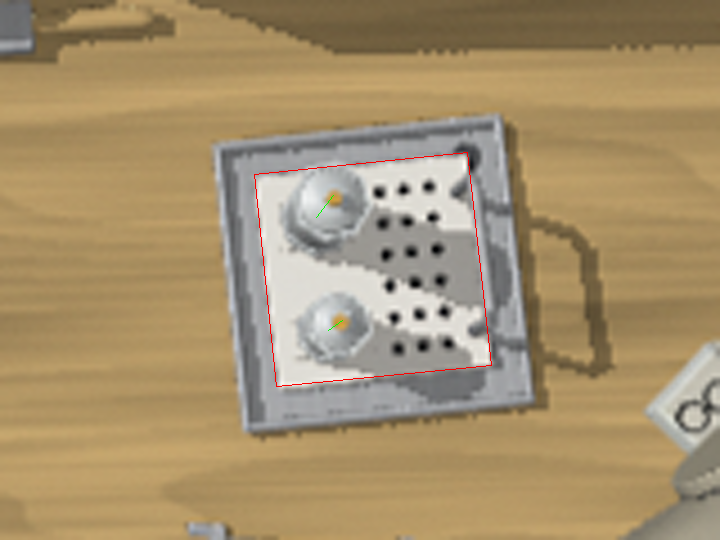

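View pics/top21.png

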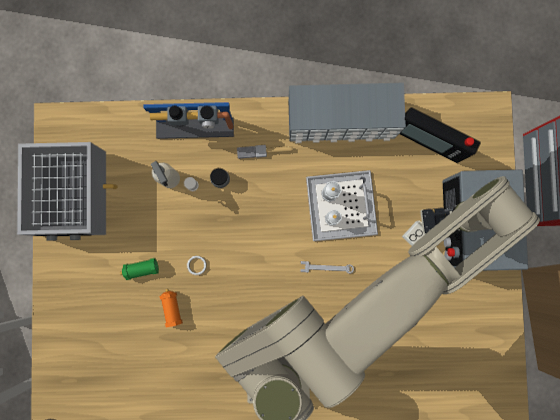

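```bash
python3 - <<'E'
from plant import robot
s=robot.read_state(); print(s["t"],s["dq"].round(3),s["force"].round(2))
print(robot.close_job())
E
```

```text
32.45 [ 0.036 -0.004  0.009  0.006 -0.002  0.004] [-0.27  0.19 -0.55]
the job is handed in; nothing more can be done
None
```

I hung the small bowl on the short peg and the large bowl on the tall peg, lowering each until its mouth stood on the rack, then let go. I gripped the hoop, raised the front edge about 24 mm with the rear still on the bench, and slid the rack over the near rim onto the tray floor. I released it and handed the job in at about 32.5 s of the 69 s allowed.

**Last pictures:** Both cameras show the rack matching the outline of a flat rack on the tray floor. Its centre is within about 4 mm of the tray's by the gripper pose. Both bowls stand mouth down on their own pegs, the gripper is clear, and the wrist force is about zero. The bystanders and the green and orange look-alikes look unmoved in the top view; I did not measure them.

**Checks that disagreed:**
- In the side view, the rack's rear-left corner is about 2–3 raw pixels (roughly 5 mm) off the predicted outline. The other edges match.
- I did not measure flatness directly; it is judged only from that outline match.
- The small bowl's seating gave no clear contact-force reading. I judged it from the arm no longer going down and from the nipple's position in the pictures. The large bowl pressed on the rack with 14.5 N.
- The first grip on the hoop sat too close to the fingertips, so I re-gripped lower before lifting.

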